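# Bolt down the fence bracket with a ring spanner

## Task

The fence's angle bracket is only finger-tight on the bench. Tighten its nut with the big end of the cranked ring spanner, feeling the ring on to the hexagon without jamming it and working in short strokes between the two webs without forcing the spanner against the iron: run the nut down until it bites, then pull it about fifteen degrees further and no more. Then lay the spanner flat in the wide empty bay of the tool tray and leave everything else on the bench where it is.

Things in the scene. Friction and masses are not known exactly. Their poses are not given: they have to be found in the camera images.
- bracket: Fixed dark iron angle bracket, origin on the bench, z up, -x its open side (handle sticks out there). The nut stands in its slotted foot at y 0, x -8..+3 mm. Foot x -45..47, y -52..52, 12 thick. Webs |y| 43..52, x -42..35, height 60 at the open end, 102 at the upright plate (x 35..47, height 110; 260 mm fence board behind). The seated handle can swing 37 to 44 degrees either side of -x.
- nut: Steel hex nut, 30 mm across flats, 34.6 across corners, 16 mm high, corners chamfered 2 mm on top, on an upright stud in the bracket's foot. Origin at its centre, 23 mm above the bench; underside at 15 mm on a washer 37 mm across, top at 31 mm, stud end at 38 mm. z up; its x axis points to one of the six corners. Tightens clockwise from above; sinks negligibly.
- stud (a joint): How far the nut was pulled clockwise after it bit, rad: 0 until it bites (80 to 110 degrees of nut turning from the start), 0.10 to 0.45 good, over 0.5 overtightened; stays where left. Running down takes 0.3 N m (3.2 N at mid-handle of the spanner), from the bite on 0.75 N m (7.9 N) plus 1.5 N m per rad.
- spanner: Loose steel cranked double-ended ring spanner, 0.35 kg, 230 mm long, lying like a bridge on its two rings. Origin on the plane of the rings' undersides, below mid-handle; z up, x along it to the big end. Big ring 44 mm across, 14 mm high; small ring 37 mm across, hole 25.5 mm, too small for the nut, centre at x -95 mm.
- spanner_ring (a point): Centre of the big ring's hole (spanner x +95 mm, 7 mm above its underside; spanner axes). Six-sided through hole 31.5 mm across flats, one corner of it on the x axis. Fully seated, the ring rests on the washer and this point is 1 mm below the nut's centre; the hole has about 5 degrees of play either way on the nut.
- spanner_grip (a point): Middle of the spanner's handle at half thickness, 27.5 mm above the rings' undersides, 95 mm from the big ring's centre (spanner axes). The handle is a straight bar 14 mm wide, 11 mm thick, 105 mm long. The centre of mass is within 15 mm of here.
- tray_bay (a point): Centre of the floor of the wide bay of a fixed low wooden tool tray, 7 mm above the bench; x along the tray (bay 286 mm), y across it (bay 132 mm), walls 26 mm high over the bench. The narrow bay on the -y side holds a pencil and a scriber.
- hammer: Bystander: joiner's hammer, 270 mm long, lying; origin under its middle.
- small_wrench: Bystander: flat open-ended spanner, 150 mm long, lying; origin under its middle. Too small for the nut.
- screwdriver: Bystander: screwdriver, 180 mm long, lying; origin under its middle.
- glue: Bystander: white glue bottle, 54 mm across, 150 mm high; origin under its middle.
- screw_jar: Bystander: jar, 64 mm across, 75 mm high; origin under its middle.
- offcut: Bystander: wood offcut 50 x 80 x 22 mm; origin under its middle.
- f_clamp: Bystander: F-clamp lying flat, bar 300 mm along its x, jaws 120 mm towards its +y; origin under the bar's middle.

How it is judged:
By the outcome, as a careful person would: the job done as asked, in the order asked, and still so for the second after the job is handed in, with the robot touching nothing.
It also fails if it takes over 72 s, if anything falls off the work surface, if the arm or the gripper's body presses on something with over 40 N, if the wrist force passes 120 N, or if a joint passes its speed limit or range.

## Robot

A 6-joint arm with a two-finger parallel gripper is mounted at the origin on the work surface. World frame = base frame: x ahead of the robot, y to its left, z up, the work surface at z = 0. Lengths are in m, angles in rad, forces in N, time in s.
With the tool pointing down it reaches from about 0.25 to 0.8 m from the base axis. Payload 3.9 kg.
Tool frame: the origin (TCP) lies between the finger pads; the fingertips stand arm.nose_length ahead of it and the grasp point (between the pads) lies 11 mm behind it (arm.nose_length is the distance from the TCP to the fingertips, in m); z points along the fingers, y is the direction in which the jaws open and shut (so a half turn about z gives the same grasp; the last joint's range is limited). The gripper opens to 85 mm and grips with 20 to 120 N. Pads are 22 mm wide; open, the fingers measure 114 mm over their backs; the gripper's body (76 mm by 85 mm) begins 54 mm behind the grasp point. The pads swing forward as they close: fully open they stand 13 mm farther back than shut.
Start: joints at [-1.22, 0.26, -0.138, 1.173, 0, 1.571], TCP at [0.18, -0.493, 0.203] pointing down, gripper open.
Joint ranges: [-2.78, 2.78], [-0.83, 1.72], [-1.28, 1.37], [-1.9, 2.12], [-1.57, 1.48], [-3.14, 3.14]. Speed limits (rad/s): [2.57, 2.57, 3.14, 3.14, 3.14, 3.14].

## Interface

Orientations are given as a rotation vector (axis times angle).
In Python, from rig import state, viewer, arm gives the robot as it stands. The module is installed in compiled form; this text tells all that it offers.
- The arm moves only by the tool play_rows, never from a script. Its argument "motion" is a list of rows, each an object of numbers: "claw": the opening, from 0 (shut) to 1 (fully open); "x", "y", "z": the shift along the tool's x, y, z in cm; "ax", "ay", "az": the turn, a rotation vector about the tool's x, y, z in degrees. A call has 1 to 5 rows; each row is the pose to reach, as a shift and turn from the pose measured when the call began, along the tool's axes at that moment; what a row does not reach only later rows make up. A row lasts 1/12 s, in which the tool goes at most 41.7 mm and 7.16 degrees, less where a joint would pass 70% of its speed; a pose out of reach is approached as far as the arm can. A call with a gripper value outside its range is refused whole. The fingers move at their own pace and stop on an object; the grip force is fixed at half the most. Time passes only in rows, so rows that repeat a pose let the fingers close. It gives the time, the measured TCP pose, the force and the opening at its end, in the units of the state.
- state(): the state, without advancing time (a new reading comes with each control period).
- viewer.read_camera(name): name is "scene" or "top"; returns a dict with "img" (384x512x3 uint8, red, green, blue), "camera_matrix" (3x3 intrinsics, pixels), "k1" (the pictures are not rectified: a ray, as slopes to the right and down, at radius r is drawn at 1 + k1 r^2 times it, then the intrinsics apply), "extrinsics" (4x4, takes a point from camera to world coordinates). Camera axes: x right, y down, z forward; pixel columns grow to the right and rows downward; lengths in m; the calibration is good to about 2 mm. A picture is of the moment at which its call begins. There is no depth.
- arm.finish_job(): hands the job in, once; it reports no verdict.
The state is a dict: "time": time; "joint_positions": joint angles; "joint_vel": joint speeds; "joint_efforts": joint torques, N m; "eef_pos": TCP position; "tcp_rot": TCP orientation; "contact_force": force on the tool from outside, world axes, zero at the start; "wrist_torque": the same for the moment, N m; "gripper_width": finger opening in m.
Only numpy, scipy, OpenCV 4.12 (cv2) and the standard library are available. Lean on these libraries where they do the work, as an engineer would, in place of code of your own. Each camera call takes 0.05 s, during which the arm holds its last target. There are 200 camera calls.

## Working session

There is one attempt and no reset: what is moved stays moved. The work goes in short steps, Python scripts to look and compute and a tool call to move; the robot and the scene stay as the last step left them, time stands still between calls to the robot, and variables do not carry over. Pictures are saved under pics/ and viewed, about 8 in all and at most 12, crops included, and the job is handed in when it is done.

Besides the shell and the picture viewer there is one more tool, called after ">>>" by a JSON object that holds its "method" and its "body", one argument or row to a line. play_rows: Moves the arm, as the interface text tells. Its arguments: {"type":"object","properties":{"motion":{"type":"array"}},"required":["motion"]}

```bash
mkdir -p pics; cat > h.py <<'E'
import numpy as np, cv2
from rig import state, viewer, arm
from scipy.spatial.transform import Rotation as R
def cap(n,f):
    d=viewer.read_camera(n); cv2.imwrite(f,d['img'][:,:,::-1]); np.savez(f[:-4],K=d['camera_matrix'],k1=d['k1'],E=d['extrinsics'],img=d['img']); return d
def load(f): return np.load(f)
def px2w(d,uv,z):
    K=np.array(d['K']);k1=float(d['k1']);E=np.array(d['E'])
    s=np.array([(uv[0]-K[0,2])/K[0,0],(uv[1]-K[1,2])/K[1,1]]);p=s.copy()
    for _ in range(30): p=s/(1+k1*(p@p))
    r=E[:3,:3]@np.array([p[0],p[1],1]);c=E[:3,3]
    return c+r*(z-c[2])/r[2]
def w2px(d,X):
    K=np.array(d['K']);k1=float(d['k1']);E=np.array(d['E'])
    q=E[:3,:3].T@(np.array(X)-E[:3,3]);p=q[:2]/q[2];p=p*(1+k1*(p@p))
    return K[:2,:2]@p+K[:2,2]
def crop(d,f,u0,v0,w,h,s):
    im=d['img'][v0:v0+h,u0:u0+w,::-1]; cv2.imwrite(f,cv2.resize(im,None,fx=s,fy=s,interpolation=cv2.INTER_CUBIC))
E
python3 - <<'E'
from h import *
for n in('top','scene'):
    d=cap(n,f'pics/{n}0.png'); print(n,d['camera_matrix'],d['k1'],d['extrinsics'])
a=cv2.imread('pics/top0.png');b=cv2.imread('pics/scene0.png')
cv2.imwrite('pics/t0.png',cv2.resize(a,None,fx=1.56,fy=1.56,interpolation=cv2.INTER_CUBIC))
print(state(),arm.nose_length)
E
```

```text
top [[382.90060646   0.         252.31050151]
 [  0.         382.90060646 197.64307542]
 [  0.           0.           1.        ]] 0.007641531585498231 [[-0.00185501 -0.99700873  0.0772667   0.459552  ]
 [-0.99971718  0.00368088  0.02349499  0.0219756 ]
 [-0.02370912 -0.07720127 -0.99673359  1.0293833 ]
 [ 0.          0.          0.          1.        ]]
scene [[358.42962225   0.         257.36894292]
 [  0.         358.42962225 184.03415933]
 [  0.           0.           1.        ]] -0.07142384260608757 [[-0.84783587  0.45155594 -0.27797765  0.84089479]
 [ 0.53025721  0.72072867 -0.44651705  0.47051321]
 [-0.00128096 -0.52597282 -0.85050041  0.90334618]
 [ 0.          0.          0.          1.        ]]
{'time': 0.1, 'joint_positions': array([-1.22000944e+00,  2.60599034e-01, -1.39244908e-01,  1.17267254e+00,
        6.66356219e-07,  1.57082879e+00]), 'joint_vel': array([-8.69538396e-04, -1.21255306e-03,  3.36928199e-03, -7.06227394e-06,
        2.22768006e-04, -1.51578430e-03]), 'joint_efforts': array([-3.36620315e-04, -4.06509590e+01,  2.54527223e+01,  1.00782589e-02,
       -2.64054864e-05, -6.51122143e-07]), 'eef_pos': array([ 0.18018598, -0.49241773,  0.20265644]), 'tcp_rot': array([-3.09173518e+00, -5.47848197e-01,  4.70249395e-04]), 'contact_force': array([-0.16916698,  0.08657713,  0.1796917 ]), 'wrist_torque': array([ 0.01226352, -0.03698191, -0.07000088]), 'gripper_width': 0.08521266915352195} 0.008
```

View pics/t0.png

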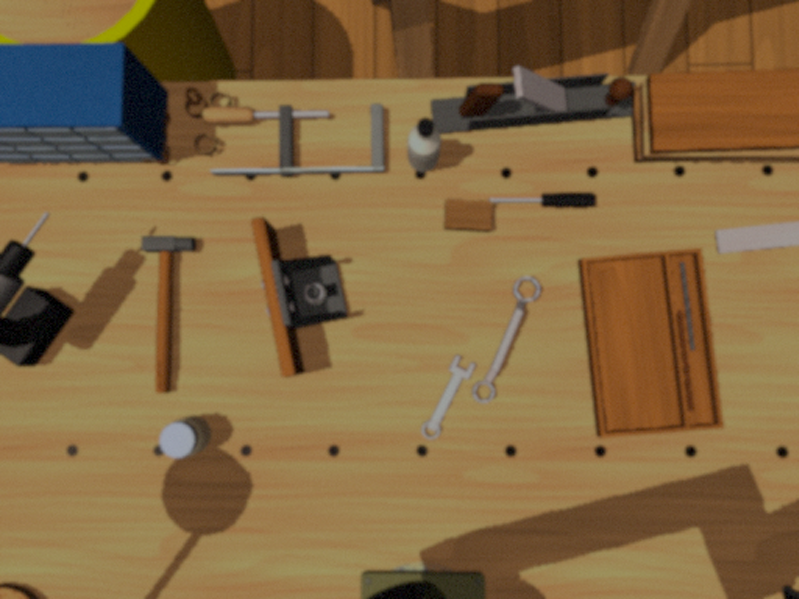

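View pics/scene0.png

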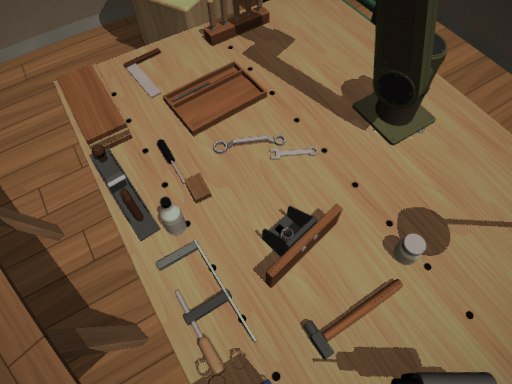

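The top view shows the bracket and nut at about (316,293) in the 1.56x picture, with the open side to the right (−y). The spanner runs from its big ring (527,290) to its small ring (484,391), and the tray bay is at about (630,345). I'll take an enlarged crop next.

```bash
python3 - <<'E'
from h import *
d=load('pics/top0.npz')
a=d['img'][155:265,160:245,::-1]; b=d['img'][165:275,265:350,::-1]
im=np.hstack([a,b]); cv2.imwrite('pics/c1.png',cv2.resize(im,None,fx=4.6,fy=4.6,interpolation=cv2.INTER_CUBIC))
E
```

```text
(no output)
```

View pics/c1.png

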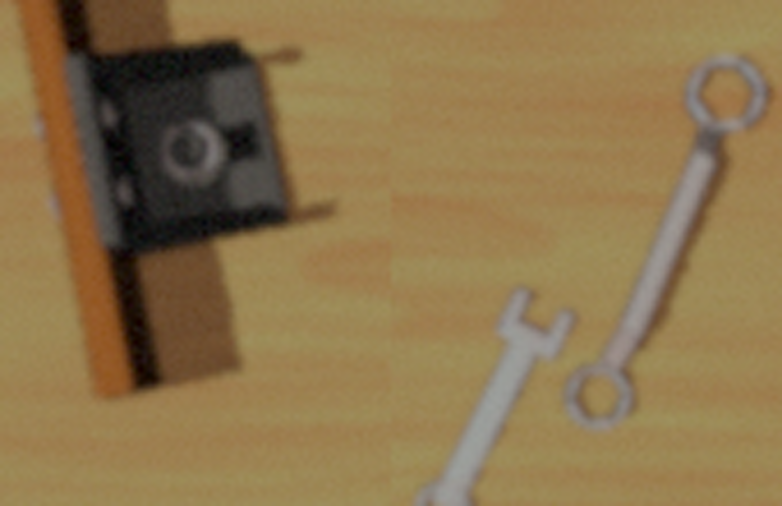

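```bash
python3 - <<'E'
from h import *
d=load('pics/top0.npz')
A=lambda x,y:((x+.5)/4.6-.5+160,(y+.5)/4.6-.5+155)
B=lambda x,y:((x+.5-391)/4.6-.5+265,(y+.5)/4.6-.5+165)
bg=px2w(d,B(727,95),.010);sm=px2w(d,B(600,397),.010)
print('big',bg,'small',sm,np.linalg.norm(bg-sm),np.degrees(np.arctan2(*(bg-sm)[[1,0]])))
h1=px2w(d,B(706,150),.033);h2=px2w(d,B(623,355),.033);print('handle',h1,h2,np.degrees(np.arctan2(*(h1-h2)[[1,0]])),(bg+sm)/2)
n=px2w(d,A(193,150),.031);n2=px2w(d,A(193,150),.038);print('nut',n,n2)
e1=px2w(d,A(22,3),.2);e2=px2w(d,A(97,396),.2);print('fence',np.degrees(np.arctan2(*(e1-e2)[[1,0]])))
f1=px2w(d,A(262,60),.012);f2=px2w(d,A(290,218),.012);print('foot',f1,f2,np.degrees(np.arctan2(*(f1-f2)[[1,0]])))
p1=px2w(d,A(68,55),.11);p2=px2w(d,A(112,247),.11);print('plate',p1,p2,np.linalg.norm(p1-p2),np.degrees(np.arctan2(*(p1-p2)[[1,0]])))
s=1.5605
for p in [(583,262),(664,254),(694,428),(600,434)]:
    print('bay',px2w(d,((p[0]+.5)/s-.5,(p[1]+.5)/s-.5),.026))
c=load('pics/scene0.npz')
print('scene nut',w2px(c,n),'big',w2px(c,bg),'small',w2px(c,sm))
im=c['img']; 
a=im[195:265,250:335,::-1];b=im[115:185,205:290,::-1]
x=np.hstack([a,b]);cv2.imwrite('pics/c2.png',cv2.resize(x,None,fx=4.6,fy=4.6,interpolation=cv2.INTER_CUBIC))
E
```

```text
big [ 0.57080184 -0.18134287  0.01      ] small [ 0.39736894 -0.10574924  0.01      ] 0.1891913569292264 -23.55078571337459
handle [ 0.53712567 -0.16437691  0.033     ] [ 0.42211156 -0.11602631  0.033     ] -22.801321474346544 [ 0.48408539 -0.14354605  0.01      ]
nut [0.56493504 0.17892662 0.031     ] [0.56419616 0.17782618 0.038     ]
fence 11.602292025541974
foot [0.61962266 0.14190713 0.012     ] [0.5270518  0.12513487 0.012     ] 10.269610372818718
plate [0.60742977 0.23330564 0.11      ] [0.50562466 0.20870703 0.11      ] 0.10473477275318739 13.58370702141286
bay [ 0.61489916 -0.27228371  0.026     ]
bay [ 0.62761409 -0.40714774  0.026     ]
bay [ 0.33973255 -0.44501144  0.026     ]
bay [ 0.32965796 -0.29243531  0.026     ]
scene nut [287.71425695 230.81884826] big [220.65519037 145.29101411] small [279.84494511 138.2970692 ]
```

View pics/c2.png

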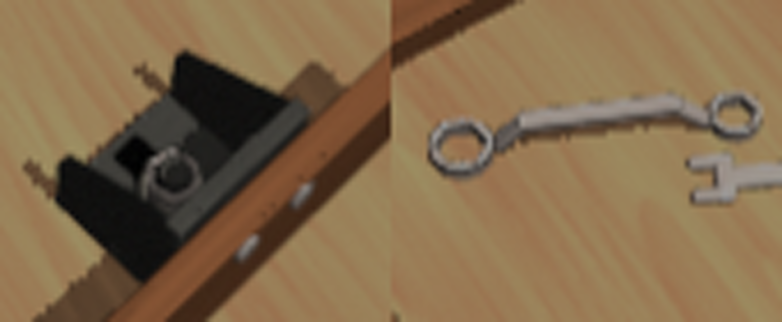

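Crop c1: big ring centre (727,95), small ring (600,397), nut (193,150). The two rings measure 189 mm apart, and 190 mm is expected. The scene crop c2 shows the nut at (170,172), about 1.6 px from where it was predicted. I'll combine both views and then start moving.

```bash
cat >> h.py <<'E'
def pose():
    s=state(); Rm=R.from_rotvec(s['tcp_rot']).as_matrix(); return s,np.array(s['eef_pos']),Rm
def head(Rm): return np.degrees(np.arctan2(Rm[1,0],Rm[0,0]))
def Rh(h): 
    c,s=np.cos(np.radians(h)),np.sin(np.radians(h)); return np.array([[c,s,0],[s,-c,0],[0,0,-1.]])
def rows(targets):
    "targets: list of (xyz,heading deg); prints tool-frame shifts cm and turns deg"
    s,p,Rm=pose()
    for x,h in targets:
        q=Rm.T@(np.array(x)-p)*100; w=np.degrees(R.from_matrix(Rm.T@Rh(h)).as_rotvec())
        print('x %.2f y %.2f z %.2f | ax %.1f ay %.1f az %.1f'%(*q,*w))
def rep():
    s,p,Rm=pose(); print('t %.2f'%s['time'],'p',np.round(p,4),'h %.2f'%head(Rm),'tilt',np.round(Rm[:2,2],4),'F',np.round(s['contact_force'],2),'T',np.round(s['wrist_torque'],3),'w %.4f'%s['gripper_width'],'j',np.round(np.degrees(s['joint_positions']),0))
E
python3 - <<'E'
from h import *
from scipy.optimize import least_squares
t=load('pics/top0.npz');c=load('pics/scene0.npz')
ut=((193.5)/4.6-.5+160,(150.5)/4.6-.5+155);us=(170.5/4.6-.5+250,172.5/4.6-.5+195)
f=lambda X:np.r_[w2px(t,[*X,.031])-ut,w2px(c,[*X,.031])-us]
r=least_squares(f,[.56,.18]);print(r.x,r.fun)
B=lambda x,y:((x+.5-390)/4.6-.5+205,(y+.5)/4.6-.5+115)
for n,p in(('big',(462,148)),('sm',(736,115))): print(n,px2w(c,B(*p),.010))
rep(); rows([((.484,-.1435,.12),20.1),((.484,-.1435,.12),-23.4)])
E
```

```text
[0.56706078 0.1794036 ] [-0.17407124 -0.80341806  0.58974059 -0.64988459]
big [ 0.57470659 -0.17682184  0.01      ]
sm [ 0.40040159 -0.10135454  0.01      ]
t 0.10 p [ 0.1802 -0.4924  0.2027] h 20.10 tilt [-0.0006  0.0016] F [-0.17  0.09  0.18] T [ 0.012 -0.037 -0.07 ] w 0.0852 j [-70.  15.  -8.  67.   0.  90.]
x 40.52 y -22.31 z 8.30 | ax -0.1 ay -0.0 az -0.0
x 40.52 y -22.31 z 8.30 | ax -0.1 ay 0.0 az 43.5
```

>>> {"method": "play_rows", "body": {
  "motion": [
    {"x": 4.0, "y": -2.2, "z": 0, "claw": 0.5},
    {"x": 7.5, "y": -4.1, "z": 1, "claw": 0.5},
    {"x": 11, "y": -6.1, "z": 2, "claw": 0.5},
    {"x": 14.5, "y": -8, "z": 3, "claw": 0.5},
    {"x": 18, "y": -10, "z": 4, "claw": 0.5}
  ]
}}

```text
validation failed for argument at $.mo...
```

```bash
python3 - <<'E'
from h import *
rep(); rows([((.486,-.141,.08),-23.4)])
E
```

```text
t 0.10 p [ 0.1802 -0.4924  0.2027] h 20.10 tilt [-0.0006  0.0016] F [-0.17  0.09  0.18] T [ 0.012 -0.037 -0.07 ] w 0.0852 j [-70.  15.  -8.  67.   0.  90.]
x 40.79 y -22.47 z 12.30 | ax -0.1 ay 0.0 az 43.5
```

Each row may need every field, so I'll try it that way.

>>> {"method": "play_rows", "body": {
  "motion": [
    {"claw": 0.5, "x": 4.0, "y": -2.2, "z": 0.0, "ax": 0.0, "ay": 0.0, "az": 0.0},
    {"claw": 0.5, "x": 7.5, "y": -4.1, "z": 1.0, "ax": 0.0, "ay": 0.0, "az": 0.0},
    {"claw": 0.5, "x": 11.0, "y": -6.1, "z": 2.0, "ax": 0.0, "ay": 0.0, "az": 0.0},
    {"claw": 0.5, "x": 14.5, "y": -8.0, "z": 3.0, "ax": 0.0, "ay": 0.0, "az": 0.0},
    {"claw": 0.5, "x": 18.0, "y": -10.0, "z": 4.0, "ax": 0.0, "ay": 0.0, "az": 0.0}
  ]
}}

```text
time: 0.52
eef_pos: [0.3137, -0.337, 0.1628]
tcp_rot: [-3.092, -0.546, 0.001]
contact_force: [1.4, -0.2, 0.4]
gripper_width: 0.0428
```

```bash
python3 - <<'E'
from h import *
rep(); rows([((.486,-.141,.08),-23.4)])
E
```

```text
t 0.52 p [ 0.3137 -0.337   0.1628] h 20.05 tilt [-0.0007  0.0019] F [ 1.39 -0.22  0.37] T [ 0.008  0.007 -0.001] w 0.0428 j [-47.  10. -21.  59.   0. 113.]
x 22.90 y -12.49 z 8.31 | ax -0.1 ay 0.0 az 43.4
```

>>> {"method": "play_rows", "body": {
  "motion": [
    {"claw": 0.5, "x": 3.5, "y": -1.9, "z": 0.5, "ax": 0, "ay": 0, "az": -7},
    {"claw": 0.5, "x": 7, "y": -3.8, "z": 1, "ax": 0, "ay": 0, "az": -14},
    {"claw": 0.5, "x": 10.5, "y": -5.7, "z": 1.5, "ax": 0, "ay": 0, "az": -21},
    {"claw": 0.5, "x": 14, "y": -7.6, "z": 2, "ax": 0, "ay": 0, "az": -28},
    {"claw": 0.5, "x": 17.5, "y": -9.5, "z": 2.5, "ax": 0, "ay": 0, "az": -35}
  ]
}}

```text
time: 0.93
eef_pos: [0.4462, -0.1858, 0.1376]
tcp_rot: [-2.78, -1.459, 0.0]
contact_force: [0.2, -1.4, 0.2]
gripper_width: 0.0431
```

>>> {"method": "play_rows", "body": {
  "motion": [
    {"claw": 0.5, "x": 0, "y": 0, "z": 0, "ax": 0, "ay": 0, "az": -7},
    {"claw": 0.5, "x": 0, "y": 0, "z": 0, "ax": 0, "ay": 0, "az": -14},
    {"claw": 0.5, "x": 0, "y": 0, "z": 0, "ax": 0, "ay": 0, "az": -21},
    {"claw": 0.5, "x": 0, "y": 0, "z": 0, "ax": 0, "ay": 0, "az": -28},
    {"claw": 0.5, "x": 0, "y": 0, "z": 0, "ax": 0, "ay": 0, "az": -35}
  ]
}}

```text
time: 1.35
eef_pos: [0.4459, -0.1854, 0.1371]
tcp_rot: [-2.204, -2.234, -0.0]
contact_force: [1.0, 0.6, -0.0]
gripper_width: 0.0425
```

>>> {"method": "play_rows", "body": {
  "motion": [
    {"claw": 0.5, "x": 0, "y": 0, "z": 0, "ax": 0, "ay": 0, "az": -7},
    {"claw": 0.5, "x": 0, "y": 0, "z": 0, "ax": 0, "ay": 0, "az": -14},
    {"claw": 0.5, "x": 0, "y": 0, "z": 0, "ax": 0, "ay": 0, "az": -21},
    {"claw": 0.5, "x": 0, "y": 0, "z": 0, "ax": 0, "ay": 0, "az": -28},
    {"claw": 0.5, "x": 0, "y": 0, "z": 0, "ax": 0, "ay": 0, "az": -35}
  ]
}}

```text
time: 1.77
eef_pos: [0.4455, -0.1852, 0.1366]
tcp_rot: [-1.421, -2.797, -0.002]
contact_force: [-0.7, 0.6, -0.1]
gripper_width: 0.0426
```

```bash
python3 - <<'E'
from h import *
rep(); rows([((.486,-.141,.07),156.6)])
E
```

```text
t 1.77 p [ 0.4455 -0.1852  0.1366] h 126.13 tilt [-0.0032  0.0028] F [-0.67  0.58 -0.12] T [-0.006  0.05  -0.051] w 0.0426 j [-23.  13. -21.  56.   0.  31.]
x 1.15 y 5.89 z 6.66 | ax 0.0 ay -0.2 az -30.5
```

>>> {"method": "play_rows", "body": {
  "motion": [
    {"claw": 0.5, "x": 0.25, "y": 1.3, "z": 1.5, "ax": 0, "ay": 0, "az": -6.5},
    {"claw": 0.5, "x": 0.5, "y": 2.6, "z": 3, "ax": 0, "ay": 0, "az": -13},
    {"claw": 0.5, "x": 0.75, "y": 3.9, "z": 4.5, "ax": 0, "ay": 0, "az": -20},
    {"claw": 0.5, "x": 1.0, "y": 5.2, "z": 5.7, "ax": 0, "ay": 0, "az": -26.5},
    {"claw": 0.5, "x": 1.15, "y": 5.9, "z": 6.6, "ax": 0, "ay": -0.2, "az": -30.5}
  ]
}}

```text
time: 2.18
eef_pos: [0.4862, -0.1399, 0.0691]
tcp_rot: [-0.627, -3.076, -0.002]
contact_force: [0.1, -0.4, 1.4]
gripper_width: 0.0431
```

```bash
python3 - <<'E'
from h import *
rep(); rows([((.486,-.141,.0165),156.6)])
cap('scene','pics/s1.png'); d=load('pics/s1.npz'); crop(d,'pics/c3.png',190,90,130,90,5)
E
```

```text
t 2.18 p [ 0.4862 -0.1399  0.0691] h 156.96 tilt [-0.0019  0.0014] F [ 0.08 -0.41  1.39] T [ 0.023 -0.011  0.013] w 0.0431 j [-16.  19. -24.  47.   0.   7.]
x -0.04 y -0.12 z 5.26 | ax 0.0 ay -0.1 az 0.4
```

View pics/c3.png

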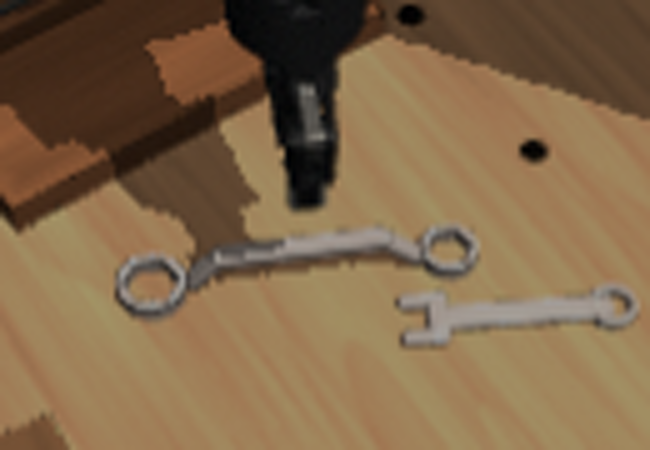

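The crop shows the fingers (305,200) directly above mid-handle (300,245). I'll descend and grip.

>>> {"method": "play_rows", "body": {
  "motion": [
    {"claw": 0.5, "x": 0, "y": -0.1, "z": 1.5, "ax": 0, "ay": 0, "az": 0.4},
    {"claw": 0.5, "x": 0, "y": -0.1, "z": 3, "ax": 0, "ay": 0, "az": 0.4},
    {"claw": 0.5, "x": 0, "y": -0.1, "z": 4.2, "ax": 0, "ay": -0.1, "az": 0.4},
    {"claw": 0.5, "x": 0, "y": -0.1, "z": 5, "ax": 0, "ay": -0.1, "az": 0.4},
    {"claw": 0.5, "x": 0, "y": -0.1, "z": 5.3, "ax": 0, "ay": -0.1, "az": 0.4}
  ]
}}

```text
time: 2.65
eef_pos: [0.4838, -0.1396, 0.0137]
tcp_rot: [-0.636, -3.072, -0.002]
contact_force: [0.1, -0.2, 0.4]
gripper_width: 0.0425
```

>>> {"method": "play_rows", "body": {
  "motion": [
    {"claw": 0.3, "x": 0, "y": 0, "z": 0, "ax": 0, "ay": 0, "az": 0},
    {"claw": 0.15, "x": 0, "y": 0, "z": 0, "ax": 0, "ay": 0, "az": 0},
    {"claw": 0, "x": 0, "y": 0, "z": 0, "ax": 0, "ay": 0, "az": 0},
    {"claw": 0, "x": 0, "y": 0, "z": 0, "ax": 0, "ay": 0, "az": 0},
    {"claw": 0, "x": 0, "y": 0, "z": 0, "ax": 0, "ay": 0, "az": 0}
  ]
}}

```text
time: 3.07
eef_pos: [0.4843, -0.1398, 0.0143]
tcp_rot: [-0.637, -3.073, -0.002]
contact_force: [-0.8, 0.3, 0.4]
gripper_width: 0.0
```

```bash
python3 - <<'E'
from h import *
rep()
cap('top','pics/t2.png')
E
```

```text
t 3.07 p [ 0.4843 -0.1398  0.0143] h 156.58 tilt [-0.0032  0.0021] F [-0.75  0.32  0.41] T [ 0.015 -0.031  0.083] w 0.0000 j [-16.  22. -28.  40.   0.   7.]
```

```bash
python3 - <<'E'
from h import *
d=load('pics/t2.npz'); cap('scene','pics/s2.png'); c=load('pics/s2.npz')
a=d['img'][160:270,260:370,::-1];b=c['img'][75:185,200:310,::-1]
cv2.imwrite('pics/c4.png',cv2.resize(np.hstack([a,b]),None,fx=3.6,fy=3.6,interpolation=cv2.INTER_CUBIC))
E
```

```text
(no output)
```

View pics/c4.png

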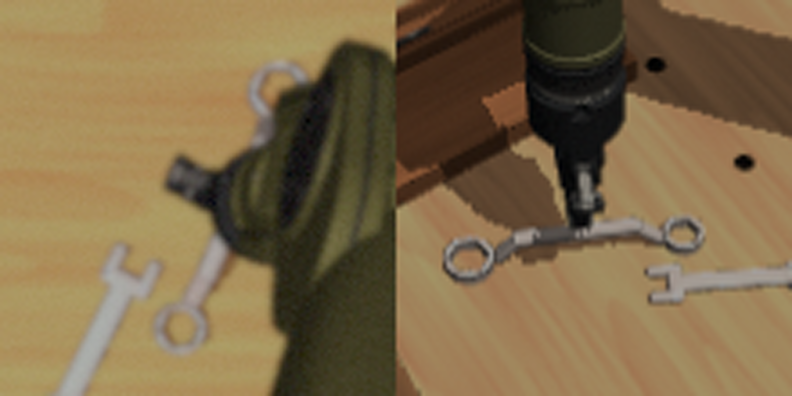

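```bash
python3 - <<'E'
from h import *
s,p,Rm=pose(); c=load('pics/s2.npz'); d=load('pics/t2.npz')
for o in (8,0,-11,-30): 
    q=p+Rm[:,2]*o/1000; u=w2px(c,q); v=w2px(d,q)
    print(o,q,'scene crop',(u-[200,75]+.5)*3.6+[396,0],'top crop',(v-[260,160]+.5)*3.6)
for X in [(.4843,-.1398,.033)]: u=w2px(c,X);print((u-[200,75]+.5)*3.6+[396,0])
# spanner from the crops
S=lambda x,y:((x-396+.5)/3.6-.5+200,(y+.5)/3.6-.5+75)
T=lambda x,y:((x+.5)/3.6-.5+260,(y+.5)/3.6-.5+160)
print('scene big',px2w(c,S(469,259),.01),'sm',px2w(c,S(683,234),.01))
print('top big',px2w(d,T(279,88),.01),'sm',px2w(d,T(181,325),.01))
E
```

```text
8 [ 0.48412708 -0.13967491  0.00613403] scene crop [581.68958902 247.80065297] top crop [225.79780784 210.31836925]
0 [ 0.48415515 -0.13969292  0.01413396] scene crop [581.50488271 242.11846671] top crop [227.55071716 210.01342018]
-11 [ 0.48419374 -0.13971769  0.02513386] scene crop [581.24739607 234.19473801] top crop [230.00667539 209.58616851]
-30 [ 0.4842604  -0.13976046  0.0441337 ] scene crop [580.79280216 220.1980159 ] top crop [234.37826349 208.82567799]
[580.94386299 228.43657378]
scene big [ 0.57524231 -0.17808922  0.01      ] sm [ 0.4017238  -0.10203638  0.01      ]
top big [ 0.57396111 -0.18004322  0.01      ] sm [ 0.39997137 -0.10545241  0.01      ]
```

```bash
python3 - <<'E'
from h import *
c=load('pics/s1.npz'); h=np.radians(156.96-90); y=np.array([np.cos(h),np.sin(h),0])
for off in(-.0215,0,.0215,.03):
    for z in(.0611,.07): print(off,z,(w2px(c,np.array([.4862,-.1399,z])+off*y)-[190,90]+.5)*5)
c=load('pics/s2.npz')
crop(c,'pics/c5.png',225,85,70,70,8)
E
```

```text
-0.0215 0.0611 [298.26368864 187.46525103]
-0.0215 0.07 [297.96520307 177.84904233]
0 0.0611 [303.35153733 214.15445739]
0 0.07 [303.08445827 204.6160592 ]
0.0215 0.0611 [308.5495928 241.4241761]
0.0215 0.07 [308.31549878 231.97029276]
0.03 0.0611 [310.63570578 252.36889483]
0.03 0.07 [310.41510388 242.95035111]
```

View pics/c5.png

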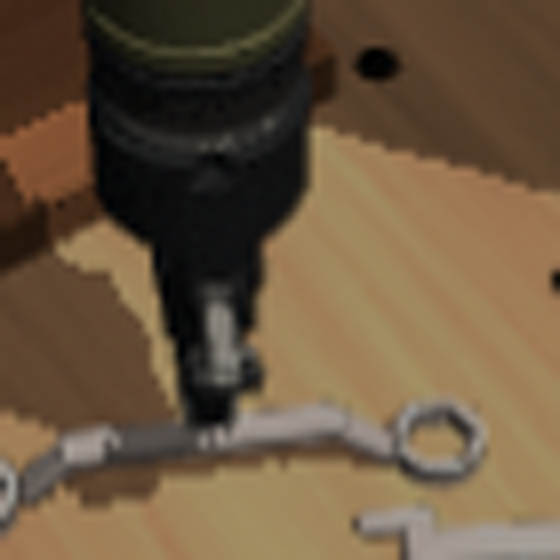

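The crop shows the shut fingertips ending at the top of the handle (210,425), and the reported width is 0. So the tips are about 25 mm higher than the pose suggests. I'll open, feel downwards in small steps and watch the force.

>>> {"method": "play_rows", "body": {
  "motion": [
    {"claw": 0.5, "x": 0, "y": 0, "z": 0, "ax": 0, "ay": 0, "az": 0},
    {"claw": 0.5, "x": 0, "y": 0, "z": 0, "ax": 0, "ay": 0, "az": 0},
    {"claw": 0.5, "x": 0, "y": 0, "z": 0, "ax": 0, "ay": 0, "az": 0},
    {"claw": 0.5, "x": 0, "y": 0, "z": 0.3, "ax": 0, "ay": 0, "az": 0},
    {"claw": 0.5, "x": 0, "y": 0, "z": 0.5, "ax": 0, "ay": 0, "az": 0}
  ]
}}

```text
time: 3.58
eef_pos: [0.4841, -0.1397, 0.0089]
tcp_rot: [-0.637, -3.072, -0.002]
contact_force: [0.1, -0.5, 0.8]
gripper_width: 0.0425
```

>>> {"method": "play_rows", "body": {
  "motion": [
    {"claw": 0.5, "x": 0, "y": 0, "z": 0.1, "ax": 0, "ay": 0, "az": 0},
    {"claw": 0.5, "x": 0, "y": 0, "z": 0.2, "ax": 0, "ay": 0, "az": 0},
    {"claw": 0.5, "x": 0, "y": 0, "z": 0.3, "ax": 0, "ay": 0, "az": 0},
    {"claw": 0.5, "x": 0, "y": 0, "z": 0.4, "ax": 0, "ay": 0, "az": 0},
    {"claw": 0.5, "x": 0, "y": 0, "z": 0.5, "ax": 0, "ay": 0, "az": 0}
  ]
}}

```text
time: 4.0
eef_pos: [0.4841, -0.1396, 0.0038]
tcp_rot: [-0.637, -3.072, -0.002]
contact_force: [-0.4, -0.0, -0.0]
gripper_width: 0.043
```

```bash
python3 - <<'E'
from h import *
rep()
c=cap('scene','pics/s3.png'); c=load('pics/s3.npz'); crop(c,'pics/c6.png',225,85,70,70,8)
E
```

```text
t 4.00 p [ 0.4841 -0.1396  0.0038] h 156.59 tilt [-0.0035  0.0022] F [-0.4  -0.01 -0.03] T [ 0.031 -0.005 -0.028] w 0.0430 j [-16.  23. -29.  38.   0.   7.]
```

View pics/c6.png

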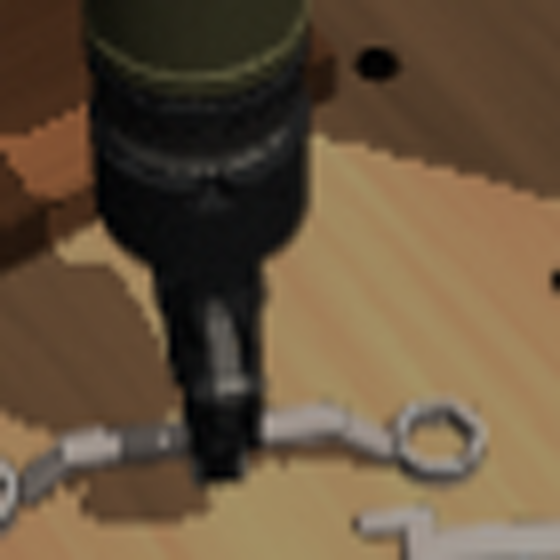

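```bash
python3 - <<'E'
from h import *
s,p,Rm=pose(); c=load('pics/s3.npz')
for off in(.0215,.03):
  for z in(0,.01,.02,.03):
    q=p+Rm[:,1]*off; q[2]=z; print(off,z,(w2px(c,q)-[225,85]+.5)*8)
E
```

```text
0.0215 0 [220.89706203 522.90787672]
0.0215 0.01 [220.54824882 507.40041291]
0.0215 0.02 [220.19433736 491.65941246]
0.0215 0.03 [219.83522006 475.67977084]
0.03 0 [223.97153077 540.02704739]
0.03 0.01 [223.64432121 524.58476281]
0.03 0.02 [223.31230221 508.9087416 ]
0.03 0.03 [222.9753716  492.99384455]
```

>>> {"method": "play_rows", "body": {
  "motion": [
    {"claw": 0.5, "x": 0, "y": 0, "z": 0.2, "ax": 0, "ay": 0, "az": 0},
    {"claw": 0.5, "x": 0, "y": 0, "z": 0.4, "ax": 0, "ay": 0, "az": 0},
    {"claw": 0.5, "x": 0, "y": 0, "z": 0.6, "ax": 0, "ay": 0, "az": 0},
    {"claw": 0.5, "x": 0, "y": 0, "z": 0.7, "ax": 0, "ay": 0, "az": 0},
    {"claw": 0.5, "x": 0, "y": 0, "z": 0.8, "ax": 0, "ay": 0, "az": 0}
  ]
}}

```text
time: 4.47
eef_pos: [0.4839, -0.1396, -0.0046]
tcp_rot: [-0.636, -3.072, -0.002]
contact_force: [-0.3, 0.4, -0.7]
gripper_width: 0.0432
```

>>> {"method": "play_rows", "body": {
  "motion": [
    {"claw": 0.5, "x": 0, "y": 0, "z": 0.1, "ax": 0, "ay": 0, "az": 0},
    {"claw": 0.5, "x": 0, "y": 0, "z": 0.2, "ax": 0, "ay": 0, "az": 0},
    {"claw": 0.5, "x": 0, "y": 0, "z": 0.3, "ax": 0, "ay": 0, "az": 0},
    {"claw": 0.5, "x": 0, "y": 0, "z": 0.4, "ax": 0, "ay": 0, "az": 0},
    {"claw": 0.5, "x": 0, "y": 0, "z": 0.5, "ax": 0, "ay": 0, "az": 0}
  ]
}}

```text
time: 4.88
eef_pos: [0.4839, -0.1396, -0.0096]
tcp_rot: [-0.637, -3.072, -0.002]
contact_force: [0.3, -0.0, 0.5]
gripper_width: 0.0428
```

>>> {"method": "play_rows", "body": {
  "motion": [
    {"claw": 0.2, "x": 0, "y": 0, "z": 0, "ax": 0, "ay": 0, "az": 0},
    {"claw": 0.1, "x": 0, "y": 0, "z": 0, "ax": 0, "ay": 0, "az": 0},
    {"claw": 0, "x": 0, "y": 0, "z": 0, "ax": 0, "ay": 0, "az": 0},
    {"claw": 0, "x": 0, "y": 0, "z": 0, "ax": 0, "ay": 0, "az": 0},
    {"claw": 0, "x": 0, "y": 0, "z": 0, "ax": 0, "ay": 0, "az": 0}
  ]
}}

```text
time: 5.3
eef_pos: [0.4838, -0.1397, -0.0095]
tcp_rot: [-0.637, -3.072, -0.002]
contact_force: [-0.7, -1.3, 2.7]
gripper_width: 0.0122
```

```bash
python3 - <<'E'
from h import *
rep()
cap('scene','pics/s4.png'); c=load('pics/s4.npz'); crop(c,'pics/c7.png',225,85,70,70,8)
E
```

```text
t 5.30 p [ 0.4838 -0.1397 -0.0095] h 156.58 tilt [-0.0039  0.002 ] F [-0.73 -1.29  2.7 ] T [-0.052  0.196 -0.064] w 0.0122 j [-16.  24. -30.  36.   0.   7.]
```

The grip is on: width 12 mm, with the handle 14 mm wide. The fingers stand about 25 mm higher than the reported TCP, so I'll calibrate heights from this grasp: underside z = eef_z + 9.5 mm. Now I'll lift.

>>> {"method": "play_rows", "body": {
  "motion": [
    {"claw": 0, "x": 0, "y": 0, "z": -0.5, "ax": 0, "ay": 0, "az": 0},
    {"claw": 0, "x": 0, "y": 0, "z": -1.5, "ax": 0, "ay": 0, "az": 0},
    {"claw": 0, "x": 0, "y": 0, "z": -3.5, "ax": 0, "ay": 0, "az": 0},
    {"claw": 0, "x": 0, "y": 0, "z": -6, "ax": 0, "ay": 0, "az": 0},
    {"claw": 0, "x": 0, "y": 0, "z": -7, "ax": 0, "ay": 0, "az": 0}
  ]
}}

```text
time: 5.77
eef_pos: [0.4851, -0.14, 0.0627]
tcp_rot: [-0.637, -3.074, -0.002]
contact_force: [0.6, -0.5, -3.0]
gripper_width: 0.0122
```

```bash
python3 - <<'E'
from h import *
rep()
cap('scene','pics/s5.png'); c=load('pics/s5.npz'); cap('top','pics/t5.png'); d=load('pics/t5.npz')
a=d['img'][160:270,270:380,::-1];b=c['img'][65:175,200:310,::-1]
cv2.imwrite('pics/c8.png',cv2.resize(np.hstack([a,b]),None,fx=3.6,fy=3.6,interpolation=cv2.INTER_CUBIC))
E
```

```text
t 5.77 p [ 0.4851 -0.14    0.0627] h 156.59 tilt [-0.0017  0.0018] F [ 0.65 -0.52 -3.01] T [-0.022 -0.141  0.025] w 0.0122 j [-16.  19. -25.  46.   0.   7.]
```

View pics/c8.png

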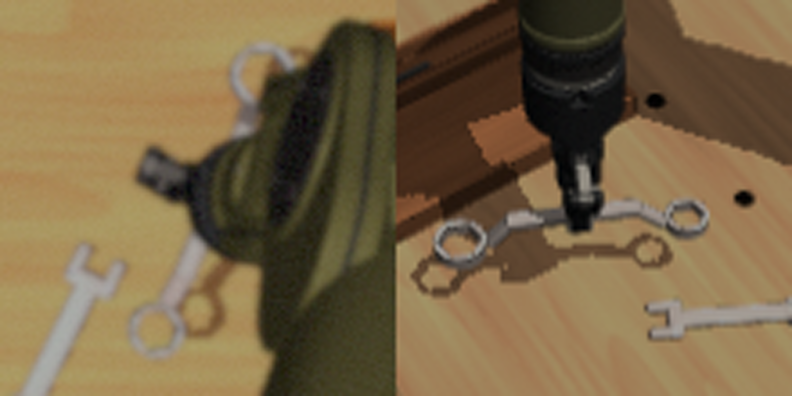

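The spanner is held level, with the big ring at scene-crop (460,241) and the small ring at (687,216). That makes 9 views so far.

```bash
python3 - <<'E'
from h import *
c=load('pics/s5.npz');d=load('pics/t5.npz');s,p,Rm=pose()
S=lambda x,y:((x-396+.5)/3.6-.5+200,(y+.5)/3.6-.5+65)
T=lambda x,y:((x+.5)/3.6-.5+270,(y+.5)/3.6-.5+160)
z=p[2]+.0095+.009
for n,f,dd,b,m in(('scene',S,c,(460,241),(687,216)),('top',T,d,(264,75),(157,330))):
    B=px2w(dd,f(*b),z);M=px2w(dd,f(*m),z);
    print(n,B,M,np.linalg.norm(B-M),np.degrees(np.arctan2(*(B-M)[[1,0]])),'mid in tool mm',1000*Rm.T@((B+M)/2-p))
# triangulate
from scipy.optimize import least_squares
for n,us,ut in(('B',S(460,241),T(264,75)),('M',S(687,216),T(157,330))):
    r=least_squares(lambda X:np.r_[w2px(c,X)-us,w2px(d,X)-ut],[.48,-.14,.08]);print(n,r.x,r.fun,1000*Rm.T@(r.x-p))
E
```

```text
scene [ 0.57550065 -0.17997586  0.08083279] [ 0.40147291 -0.10277344  0.08083279] 0.1903834760561045 -23.923097064880306 mid in tool mm [-2.90000426e+00  4.20629481e-03 -1.85014004e+01]
top [ 0.57494657 -0.18055175  0.08083279] [ 0.40073568 -0.10468454  0.08083279] 0.190013867490803 -23.53267533557325 mid in tool mm [ -2.8016606   -1.39346303 -18.50294775]
B [ 0.57510898 -0.18080846  0.07973117] [ 0.01687505  0.00345041  0.00848624 -0.01140716] [-98.05995148  -1.76154339 -17.4474367 ]
M [ 0.40037264 -0.10486307  0.07821944] [-0.13076263 -0.01780168 -0.0684893   0.08252921] [ 92.46601007  -1.50875067 -15.84402699]
```

```bash
python3 - <<'E'
from h import *
T=np.mean([viewer.read_camera('top')['img'].astype(float) for _ in range(16)],0)
S=np.mean([viewer.read_camera('scene')['img'].astype(float) for _ in range(10)],0)
np.savez('avg',T=T,S=S)
a=T[174:202,188:216,::-1];b=S[218:246,273:301,::-1]
x=np.hstack([a,b]); x=(x-x.min())/(x.max()-x.min())*255
x=cv2.resize(x,None,fx=14,fy=14,interpolation=cv2.INTER_LANCZOS4); cv2.imwrite('pics/c9.png',np.clip(x*1.3,0,255))
E
```

```text
[ WARN:0@23.537] global loadsave.cpp:1063 imwrite_ Unsupported depth image for selected encoder is fallbacked to CV_8U.
```

View pics/c9.png

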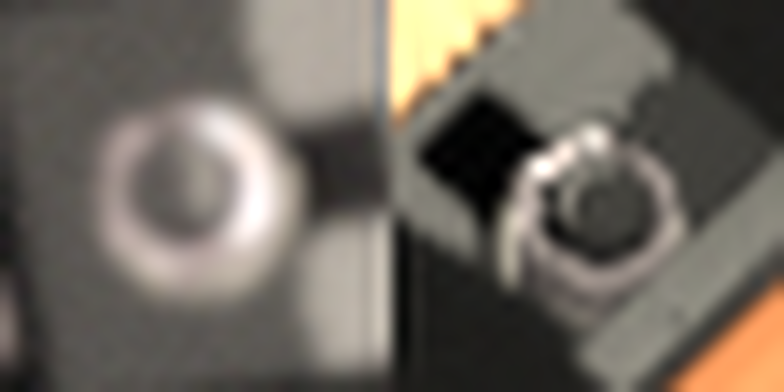

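The averaged crop shows the stud end at (187,185) in the left panel and (605,212) in the right. The outer outline on the left, about 207 px across, is the washer (37 mm).

```bash
python3 - <<'E'
from h import *
from scipy.optimize import least_squares
from scipy.ndimage import map_coordinates
d=load('pics/t5.npz');c=load('pics/s5.npz');a=np.load('avg.npz')
ut=(188+187.5/14-.5,174+185.5/14-.5);us=(273+213.5/14-.5,218+212.5/14-.5)
print('stud top',px2w(d,ut,.038),'scene',px2w(c,us,.038))
print('washer top',px2w(d,(188+198.5/14-.5,174+198.5/14-.5),.018))
print('rim scene',px2w(c,(273+210.5/14-.5,218+210.5/14-.5),.031))
for n,cam,im,c0,z in(('scene',c,a['S'],px2w(c,(273+210.5/14-.5,218+210.5/14-.5),.031),.031),):
    g=im.mean(2)
    rr=np.arange(9,21,.25)
    out=[]
    for th in range(0,360,10):
        t=np.radians(th); P=[w2px(cam,[c0[0]+r/1000*np.cos(t),c0[1]+r/1000*np.sin(t),z]) for r in rr]
        P=np.array(P); v=map_coordinates(g,[P[:,1],P[:,0]],order=3)
        out.append((th,rr[v.argmax()],round(float(v.max())), rr[v.argmax():][np.gradient(v[v.argmax():]).argmin()] if v.argmax()<len(v)-3 else 0))
    for k in range(0,36,6): print(out[k:k+6])
E
```

```text
stud top [0.56543051 0.17959777 0.038     ] scene [0.57008516 0.18570483 0.038     ]
washer top [0.56507131 0.1806571  0.018     ]
rim scene [0.56814182 0.1827601  0.031     ]
[(0, np.float64(20.75), 79, 0), (10, np.float64(14.25), 64, np.float64(17.0)), (20, np.float64(13.5), 67, np.float64(15.5)), (30, np.float64(13.5), 72, np.float64(15.75)), (40, np.float64(14.25), 74, np.float64(16.5)), (50, np.float64(14.5), 72, np.float64(16.75))]
[(60, np.float64(14.0), 71, np.float64(16.5)), (70, np.float64(13.75), 70, np.float64(15.75)), (80, np.float64(13.25), 70, np.float64(15.0)), (90, np.float64(13.0), 73, np.float64(14.5)), (100, np.float64(13.25), 72, np.float64(14.25)), (110, np.float64(13.25), 74, np.float64(14.5))]
[(120, np.float64(13.25), 79, np.float64(15.0)), (130, np.float64(13.75), 83, np.float64(15.75)), (140, np.float64(13.5), 76, np.float64(15.75)), (150, np.float64(12.5), 67, np.float64(15.0)), (160, np.float64(12.5), 72, np.float64(14.25)), (170, np.float64(12.75), 78, np.float64(14.75))]
[(180, np.float64(13.0), 74, np.float64(15.0)), (190, np.float64(12.75), 73, np.float64(15.0)), (200, np.float64(12.75), 66, np.float64(15.0)), (210, np.float64(13.0), 57, np.float64(15.5)), (220, np.float64(12.25), 55, np.float64(15.0)), (230, np.float64(13.75), 76, np.float64(16.5))]
[(240, np.float64(15.0), 114, np.float64(17.5)), (250, np.float64(14.75), 96, np.float64(17.0)), (260, np.float64(14.0), 106, np.float64(16.25)), (270, np.float64(13.25), 115, np.float64(15.5)), (280, np.float64(13.5), 116, np.float64(16.25)), (290, np.float64(14.0), 129, np.float64(16.75))]
[(300, np.float64(14.25), 99, np.float64(17.0)), (310, np.float64(14.75), 87, np.float64(17.0)), (320, np.float64(14.25), 88, np.float64(17.25)), (330, np.float64(15.25), 96, np.float64(19.0)), (340, np.float64(16.5), 96, np.float64(19.5)), (350, np.float64(18.75), 83, np.float64(20.75))]
```

```bash
python3 - <<'E'
from h import *
d=load('pics/top0.npz');c=load('pics/scene0.npz');s=1.5605
t=lambda x,y,z:px2w(d,((x+.5)/s-.5,(y+.5)/s-.5),z)
print('bottle cap',t(427,127,.15),'bottle mid body',t(423,157,.09),'scene base',px2w(c,(174,222),.0), 'scene cap', px2w(c,(166,203),.15))
print('clamp',t(384,170,.01),t(213,172,.01),t(377,105,.02))
print('offcut',t(494,230,.022),t(445,200,.022),'hammer head',t(142,243,.02))
n=np.array([.566,.1805])
for th in (122,128,101.5,68):
    u=np.array([np.cos(np.radians(th)),np.sin(np.radians(th))]); print(th,'grip',n-95*u/1e3,'smallend',n-190*u/1e3)
rep()
g=n-np.array([0,0]); h=302; Rm=Rh(h); tgt=np.r_[n,0]-Rm@np.array([-.0978,-.0007,0]);print(tgt)
rows([((.485,-.14,.14),180),((*tgt[:2],.14),302)])
E
```

```text
bottle cap [ 0.80255005 -0.00760084  0.15      ] bottle mid body [ 0.77659625 -0.00291042  0.09      ] scene base [ 0.80920835 -0.02167739  0.        ] scene cap [0.80934233 0.00379826 0.15      ]
clamp [0.78111175 0.06300755 0.01      ] [0.78015838 0.36303104 0.01      ] [0.89349639 0.07472297 0.02      ]
offcut [ 0.67132656 -0.12470343  0.022     ] [ 0.72393278 -0.04192144  0.022     ] hammer head [0.65303512 0.48022586 0.02      ]
122 grip [0.61634233 0.09993543] smallend [0.66668466 0.01937086]
128 grip [0.62448784 0.10563898] smallend [0.68297568 0.03077796]
101.5 grip [0.58493995 0.08740715] smallend [ 0.60387991 -0.00568569]
68 grip [0.53041237 0.09241753] smallend [0.49482475 0.00433507]
t 7.17 p [ 0.4841 -0.1399  0.0606] h 156.58 tilt [-0.0038  0.002 ] F [ 0.26  0.21 -3.38] T [-0.021  0.033  0.003] w 0.0126 j [-16.  19. -25.  46.   0.   7.]
[0.61723247 0.09718995 0.        ]
x -0.05 y 0.02 z -7.94 | ax 0.1 ay -0.2 az -23.4
x -2.76 y 27.05 z -7.95 | ax 0.3 ay -0.1 az -145.4
```

>>> {"method": "play_rows", "body": {
  "motion": [
    {"claw": 0, "x": 0, "y": 0, "z": -2, "ax": 0, "ay": 0, "az": -7},
    {"claw": 0, "x": 0, "y": 0, "z": -4, "ax": 0, "ay": 0, "az": -14},
    {"claw": 0, "x": 0, "y": 0, "z": -6, "ax": 0, "ay": 0, "az": -21},
    {"claw": 0, "x": 0, "y": 0, "z": -7.5, "ax": 0, "ay": 0, "az": -28},
    {"claw": 0, "x": 0, "y": 0, "z": -8, "ax": 0, "ay": -0.2, "az": -35}
  ]
}}

```text
time: 7.58
eef_pos: [0.4863, -0.1406, 0.1432]
tcp_rot: [-0.326, 3.121, -0.0]
contact_force: [0.2, -0.9, -3.8]
gripper_width: 0.0126
```

>>> {"method": "play_rows", "body": {
  "motion": [
    {"claw": 0, "x": 0, "y": 0, "z": 0, "ax": 0, "ay": 0, "az": -7},
    {"claw": 0, "x": 0, "y": 0, "z": 0, "ax": 0, "ay": 0, "az": -14},
    {"claw": 0, "x": 0, "y": 0, "z": 0, "ax": 0, "ay": 0, "az": -21},
    {"claw": 0, "x": 0, "y": 0, "z": 0, "ax": 0, "ay": 0, "az": -28},
    {"claw": 0, "x": 0, "y": 0, "z": 0, "ax": 0, "ay": 0, "az": -35}
  ]
}}

```text
time: 8.0
eef_pos: [0.4861, -0.1405, 0.1432]
tcp_rot: [-1.258, 2.875, -0.002]
contact_force: [-0.5, -0.5, -3.6]
gripper_width: 0.0121
```

>>> {"method": "play_rows", "body": {
  "motion": [
    {"claw": 0, "x": 0, "y": 0, "z": 0, "ax": 0, "ay": 0, "az": -7},
    {"claw": 0, "x": 0, "y": 0, "z": 0, "ax": 0, "ay": 0, "az": -14},
    {"claw": 0, "x": 0, "y": 0, "z": 0, "ax": 0, "ay": 0, "az": -21},
    {"claw": 0, "x": 0, "y": 0, "z": 0, "ax": 0, "ay": 0, "az": -28},
    {"claw": 0, "x": 0, "y": 0, "z": 0, "ax": 0, "ay": 0, "az": -35}
  ]
}}

```text
time: 8.42
eef_pos: [0.486, -0.1405, 0.1431]
tcp_rot: [-2.072, 2.358, -0.003]
contact_force: [-1.8, -0.7, -3.3]
gripper_width: 0.0127
```

```bash
python3 - <<'E'
from h import *
rep(); rows([((.55,-.02,.14),302),((.6172,.0972,.14),302)])
E
```

```text
t 8.42 p [ 0.486  -0.1405  0.1431] h -97.38 tilt [0.0036 0.0004] F [-1.81 -0.66 -3.31] T [-0.004  0.005 -0.024] w 0.0127 j [-16.  15. -17.  58.   0. -99.]
x -12.77 y -4.80 z 0.34 | ax -0.2 ay -0.0 az -39.4
x -25.26 y -9.96 z 0.37 | ax -0.2 ay -0.0 az -39.4
```

>>> {"method": "play_rows", "body": {
  "motion": [
    {"claw": 0, "x": -3.2, "y": -1.2, "z": 0, "ax": 0, "ay": 0, "az": -7},
    {"claw": 0, "x": -6.5, "y": -2.5, "z": 0, "ax": 0, "ay": 0, "az": -14},
    {"claw": 0, "x": -9.8, "y": -3.8, "z": 0, "ax": 0, "ay": 0, "az": -21},
    {"claw": 0, "x": -13, "y": -5, "z": 0, "ax": 0, "ay": 0, "az": -28},
    {"claw": 0, "x": -16, "y": -6.2, "z": 0, "ax": 0, "ay": 0, "az": -35}
  ]
}}

```text
time: 8.83
eef_pos: [0.5686, 0.0118, 0.1435]
tcp_rot: [-2.691, 1.617, -0.005]
contact_force: [0.1, -0.9, -3.4]
gripper_width: 0.0124
```

```bash
python3 - <<'E'
from h import *
rep(); rows([((.6172,.0972,.10),302)])
E
```

```text
t 8.83 p [0.5686 0.0118 0.1435] h -62.02 tilt [0.0038 0.0004] F [ 0.14 -0.89 -3.44] T [-0.052 -0.06  -0.043] w 0.0124 j [   1.   21.   -9.   60.    0. -117.]
x -5.26 y -8.28 z 4.37 | ax -0.2 ay -0.1 az -4.0
```

>>> {"method": "play_rows", "body": {
  "motion": [
    {"claw": 0, "x": -1.2, "y": -1.9, "z": 0, "ax": 0, "ay": 0, "az": -1},
    {"claw": 0, "x": -2.6, "y": -4.1, "z": 0, "ax": -0.1, "ay": 0, "az": -2},
    {"claw": 0, "x": -4, "y": -6.2, "z": 0.5, "ax": -0.2, "ay": -0.1, "az": -3},
    {"claw": 0, "x": -5, "y": -7.9, "z": 1.5, "ax": -0.2, "ay": -0.1, "az": -4},
    {"claw": 0, "x": -5.3, "y": -8.3, "z": 3, "ax": -0.2, "ay": -0.1, "az": -4}
  ]
}}

```text
time: 9.25
eef_pos: [0.6206, 0.1011, 0.1145]
tcp_rot: [-2.746, 1.517, -0.005]
contact_force: [0.7, -0.8, -3.0]
gripper_width: 0.0124
```

```bash
python3 - <<'E'
from h import *
rep(); rows([((.6172,.0972,.038),302)])
E
```

```text
t 9.25 p [0.6206 0.1011 0.1145] h -57.82 tilt [0.0051 0.0024] F [ 0.72 -0.76 -3.02] T [-0.052 -0.035 -0.039] w 0.0124 j [   9.   27.   -2.   60.    0. -113.]
x 0.14 y 0.54 z 7.65 | ax -0.3 ay -0.0 az 0.2
```

>>> {"method": "play_rows", "body": {
  "motion": [
    {"claw": 0, "x": 0.1, "y": 0.5, "z": 1, "ax": -0.3, "ay": 0, "az": 0.2},
    {"claw": 0, "x": 0.1, "y": 0.5, "z": 3, "ax": -0.3, "ay": 0, "az": 0.2},
    {"claw": 0, "x": 0.1, "y": 0.5, "z": 5, "ax": -0.3, "ay": 0, "az": 0.2},
    {"claw": 0, "x": 0.1, "y": 0.5, "z": 6.8, "ax": -0.3, "ay": 0, "az": 0.2},
    {"claw": 0, "x": 0.1, "y": 0.5, "z": 7.6, "ax": -0.3, "ay": 0, "az": 0.2}
  ]
}}

```text
time: 9.67
eef_pos: [0.6145, 0.0966, 0.0355]
tcp_rot: [2.744, -1.523, -0.005]
contact_force: [-0.5, -0.5, -3.8]
gripper_width: 0.0123
```

>>> {"method": "play_rows", "body": {
  "motion": [
    {"claw": 0, "x": 0, "y": 0, "z": 0, "ax": 0, "ay": 0, "az": 0},
    {"claw": 0, "x": 0, "y": 0, "z": 0, "ax": 0, "ay": 0, "az": 0}
  ]
}}

```text
time: 9.83
eef_pos: [0.6131, 0.0958, 0.0349]
tcp_rot: [2.741, -1.523, -0.008]
contact_force: [-0.8, -0.6, -3.8]
gripper_width: 0.0122
```

```bash
python3 - <<'E'
from h import *
rep(); rows([((.6172,.0972,.0355),302)])
T=np.mean([viewer.read_camera('top')['img'].astype(float) for _ in range(8)],0)
S=np.mean([viewer.read_camera('scene')['img'].astype(float) for _ in range(8)],0)
np.savez('avg2',T=T,S=S)
a=T[172:204,186:218,::-1];b=S[214:246,271:303,::-1]
x=np.hstack([a,b]); x=np.clip((x-x.min())/(x.max()-x.min())*330,0,255).astype(np.uint8)
cv2.imwrite('pics/c10.png',cv2.resize(x,None,fx=12,fy=12,interpolation=cv2.INTER_CUBIC))
E
```

```text
t 9.83 p [0.6131 0.0958 0.0349] h -58.11 tilt [-0.0073 -0.0023] F [-0.76 -0.61 -3.77] T [-0.046 -0.017  0.03 ] w 0.0122 j [   9.   31.   -9.   50.   -0. -113.]
x 0.09 y -0.42 z -0.06 | ax 0.4 ay 0.1 az -0.1
```

View pics/c10.png

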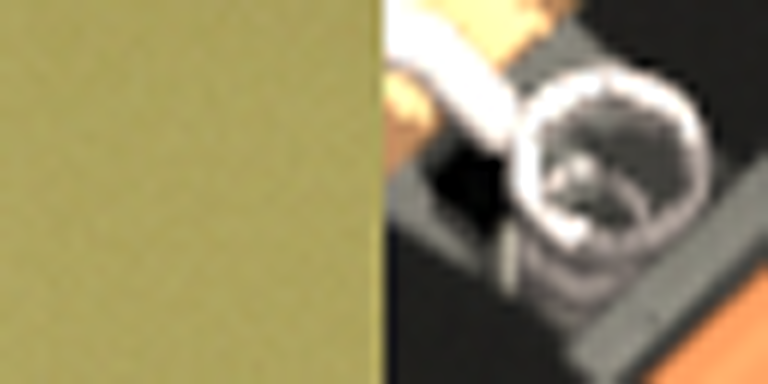

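The top camera is blocked by the arm. In the scene panel the ring's top centre is at (610,160), with the nut's rim below and to the left of it. I'll compare the two in that same camera.

```bash
python3 - <<'E'
from h import *
c=load('pics/s5.npz'); s,p,Rm=pose()
print('ring by scene',px2w(c,((610.5-384)/12-.5+271,160.5/12-.5+214),p[2]+.0235),'by tcp',p+Rm@[-.0978,-.0007,0])
rep()
E
```

```text
ring by scene [0.56386674 0.18141346 0.05901235] by tcp [0.56333648 0.17997074 0.03561456]
t 10.63 p [0.6145 0.0966 0.0355] h -58.07 tilt [-0.0047 -0.0017] F [ 0.18  0.07 -2.22] T [ 0.008 -0.013 -0.031] w 0.0126 j [   9.   31.   -9.   50.   -0. -113.]
```

>>> {"method": "play_rows", "body": {
  "motion": [
    {"claw": 0, "x": 0.08, "y": -0.26, "z": 0, "ax": 0.2, "ay": 0.1, "az": 0},
    {"claw": 0, "x": 0.08, "y": -0.26, "z": 0.2, "ax": 0.2, "ay": 0.1, "az": 0},
    {"claw": 0, "x": 0.08, "y": -0.26, "z": 0.4, "ax": 0.2, "ay": 0.1, "az": 0},
    {"claw": 0, "x": 0.08, "y": -0.26, "z": 0.7, "ax": 0.2, "ay": 0.1, "az": 0},
    {"claw": 0, "x": 0.08, "y": -0.26, "z": 1.0, "ax": 0.2, "ay": 0.1, "az": 0}
  ]
}}

```text
time: 11.05
eef_pos: [0.6169, 0.0973, 0.0251]
tcp_rot: [2.745, -1.524, -0.0]
contact_force: [-1.0, 0.6, -3.1]
gripper_width: 0.0125
```

```bash
python3 - <<'E'
from h import *
rep(); s,p,Rm=pose(); print('ring',p+Rm@[-.0978,-.0007,0]); rows([((.6172,.0972,.0205),302)])
E
```

```text
t 11.05 p [0.6169 0.0973 0.0251] h -58.06 tilt [-0.001  -0.0013] F [-1.01  0.55 -3.08] T [0.021 0.006 0.032] w 0.0125 j [   9.   31.  -10.   49.   -0. -113.]
ring [0.56578679 0.18063872 0.02505917]
x 0.02 y -0.02 z 0.46 | ax 0.1 ay -0.0 az -0.1
```

Underside at about 34.5 mm, just over the nut top at 31 mm. I'll lower in 1 to 1.5 mm steps and feel for contact.

>>> {"method": "play_rows", "body": {
  "motion": [
    {"claw": 0, "x": 0, "y": 0, "z": 0.1, "ax": 0, "ay": 0, "az": 0},
    {"claw": 0, "x": 0, "y": 0, "z": 0.25, "ax": 0, "ay": 0, "az": 0},
    {"claw": 0, "x": 0, "y": 0, "z": 0.4, "ax": 0, "ay": 0, "az": 0},
    {"claw": 0, "x": 0, "y": 0, "z": 0.5, "ax": 0, "ay": 0, "az": 0},
    {"claw": 0, "x": 0, "y": 0, "z": 0.5, "ax": 0, "ay": 0, "az": 0}
  ]
}}

```text
time: 11.47
eef_pos: [0.6171, 0.0972, 0.0203]
tcp_rot: [2.745, -1.524, -0.0]
contact_force: [-1.1, -1.7, -1.1]
gripper_width: 0.0126
```

```bash
python3 - <<'E'
from h import *
rep()
E
```

```text
t 11.47 p [0.6171 0.0972 0.0203] h -58.07 tilt [-0.0008 -0.0014] F [-1.1  -1.72 -1.1 ] T [0.006 0.18  0.082] w 0.0126 j [   9.   32.  -10.   48.   -0. -113.]
```

>>> {"method": "play_rows", "body": {
  "motion": [
    {"claw": 0, "x": 0, "y": 0, "z": 0.1, "ax": 0, "ay": 0, "az": 0},
    {"claw": 0, "x": 0, "y": 0, "z": 0.15, "ax": 0, "ay": 0, "az": 0},
    {"claw": 0, "x": 0, "y": 0, "z": 0.15, "ax": 0, "ay": 0, "az": 0}
  ]
}}

```text
time: 11.72
eef_pos: [0.6174, 0.0971, 0.0193]
tcp_rot: [2.746, -1.524, 0.001]
contact_force: [-1.1, -1.2, 1.5]
gripper_width: 0.0125
```

>>> {"method": "play_rows", "body": {
  "motion": [
    {"claw": 0, "x": 0, "y": 0.34, "z": 0, "ax": 0, "ay": 0, "az": 2},
    {"claw": 0, "x": -0.03, "y": 0.68, "z": 0, "ax": 0, "ay": 0, "az": 4},
    {"claw": 0, "x": -0.06, "y": 1.02, "z": 0, "ax": 0, "ay": 0, "az": 6},
    {"claw": 0, "x": -0.06, "y": 1.02, "z": 0, "ax": 0, "ay": 0, "az": 6}
  ]
}}

```text
time: 12.05
eef_pos: [0.6091, 0.0924, 0.0195]
tcp_rot: [-2.662, 1.668, -0.003]
contact_force: [2.5, 1.3, -3.1]
gripper_width: 0.012
```

```bash
python3 - <<'E'
from h import *
rep(); s,p,Rm=pose(); print('ring',p+Rm@[-.0978,-.0007,0])
E
```

```text
t 12.05 p [0.6091 0.0924 0.0195] h -64.15 tilt [ 0.0016 -0.0007] F [ 2.5   1.35 -3.13] T [ 0.154 -0.403 -0.147] w 0.0120 j [   9.   31.  -12.   47.   -0. -107.]
ring [0.56703346 0.18067161 0.01933022]
```

>>> {"method": "play_rows", "body": {
  "motion": [
    {"claw": 0, "x": 0, "y": -0.34, "z": 0, "ax": 0, "ay": 0, "az": -2},
    {"claw": 0, "x": 0, "y": -0.34, "z": 0.1, "ax": 0, "ay": 0, "az": -2},
    {"claw": 0, "x": 0, "y": -0.34, "z": 0.25, "ax": 0, "ay": 0, "az": -2},
    {"claw": 0, "x": 0, "y": -0.34, "z": 0.35, "ax": 0, "ay": 0, "az": -2},
    {"claw": 0, "x": 0, "y": -0.34, "z": 0.35, "ax": 0, "ay": 0, "az": -2}
  ]
}}

```text
time: 12.47
eef_pos: [0.6124, 0.094, 0.0157]
tcp_rot: [-2.69, 1.622, -0.003]
contact_force: [2.2, 0.0, -2.1]
gripper_width: 0.0121
```

```bash
python3 - <<'E'
from h import *
rep(); s,p,Rm=pose(); print('ring',p+Rm@[-.0978,-.0007,0])
E
```

```text
t 12.47 p [0.6124 0.094  0.0157] h -62.17 tilt [ 0.0021 -0.0005] F [ 2.17  0.05 -2.14] T [ 0.148 -0.451 -0.166] w 0.0121 j [   9.   31.  -12.   47.   -0. -109.]
ring [0.56739646 0.18078849 0.01553254]
```

The underside is 6 mm below the nut's top with almost no vertical force, so the hexagon is in. I'll back off a bit more to the middle of the play and continue down.

>>> {"method": "play_rows", "body": {
  "motion": [
    {"claw": 0, "x": 0, "y": -0.34, "z": 0.1, "ax": 0, "ay": 0, "az": -2},
    {"claw": 0, "x": 0, "y": -0.51, "z": 0.3, "ax": 0, "ay": 0, "az": -3},
    {"claw": 0, "x": 0, "y": -0.51, "z": 0.5, "ax": 0, "ay": 0, "az": -3},
    {"claw": 0, "x": 0, "y": -0.51, "z": 0.7, "ax": 0, "ay": 0, "az": -3},
    {"claw": 0, "x": 0, "y": -0.51, "z": 0.7, "ax": 0, "ay": 0, "az": -3}
  ]
}}

```text
time: 12.88
eef_pos: [0.6172, 0.0963, 0.0083]
tcp_rot: [-2.731, 1.552, -0.004]
contact_force: [2.7, 0.9, -3.2]
gripper_width: 0.0123
```

```bash
python3 - <<'E'
from h import *
rep(); s,p,Rm=pose(); print('ring',p+Rm@[-.0978,-.0007,0])
E
```

```text
t 12.88 p [0.6172 0.0963 0.0083] h -59.21 tilt [ 0.0023 -0.0005] F [ 2.7   0.91 -3.2 ] T [ 0.162 -0.568 -0.334] w 0.0123 j [   9.   32.  -11.   46.   -0. -112.]
ring [0.56769119 0.18070656 0.00815934]
```

>>> {"method": "play_rows", "body": {
  "motion": [
    {"claw": 0, "x": 0.02, "y": -0.06, "z": 0, "ax": 0, "ay": 0, "az": 0},
    {"claw": 0, "x": 0.03, "y": -0.12, "z": 0.1, "ax": 0, "ay": 0, "az": 0},
    {"claw": 0, "x": 0.03, "y": -0.12, "z": 0.2, "ax": 0, "ay": 0, "az": 0},
    {"claw": 0, "x": 0.03, "y": -0.12, "z": 0.27, "ax": 0, "ay": 0, "az": 0},
    {"claw": 0, "x": 0.03, "y": -0.12, "z": 0.27, "ax": 0, "ay": 0, "az": 0}
  ]
}}

```text
time: 13.3
eef_pos: [0.6178, 0.0966, 0.0053]
tcp_rot: [-2.731, 1.552, -0.002]
contact_force: [1.1, 1.1, -2.8]
gripper_width: 0.0126
```

```bash
python3 - <<'E'
from h import *
rep(); s,p,Rm=pose(); print('ring',p+Rm@[-.0978,-.0007,0])
E
```

```text
t 13.30 p [0.6178 0.0966 0.0053] h -59.21 tilt [ 0.0013 -0.0007] F [ 1.11  1.11 -2.8 ] T [ 0.022 -0.193 -0.074] w 0.0126 j [   9.   32.  -11.   46.   -0. -112.]
ring [0.56829945 0.18097556 0.0051397 ]
```

Seated: underside 14.8 mm, side forces about 1 N. Now the first stroke, clockwise about the ring centre.

>>> {"method": "play_rows", "body": {
  "motion": [
    {"claw": 0, "x": -0.04, "y": 0.85, "z": 0, "ax": 0, "ay": 0, "az": 5},
    {"claw": 0, "x": -0.16, "y": 1.69, "z": 0, "ax": 0, "ay": 0, "az": 10},
    {"claw": 0, "x": -0.35, "y": 2.52, "z": 0, "ax": 0, "ay": 0, "az": 15},
    {"claw": 0, "x": -0.61, "y": 3.33, "z": 0, "ax": 0, "ay": 0, "az": 20},
    {"claw": 0, "x": -0.95, "y": 4.11, "z": 0, "ax": 0, "ay": 0, "az": 25}
  ]
}}

```text
time: 13.72
eef_pos: [0.5776, 0.0834, 0.0054]
tcp_rot: [-2.326, 2.11, -0.003]
contact_force: [1.3, 0.3, -3.6]
gripper_width: 0.0122
```

```bash
python3 - <<'E'
from h import *
rep(); s,p,Rm=pose(); print('ring',p+Rm@[-.0978,-.0007,0],'F tool',Rm.T@s['contact_force'])
E
```

```text
t 13.72 p [0.5776 0.0834 0.0054] h -84.43 tilt [ 0.0021 -0.001 ] F [ 1.31  0.33 -3.6 ] T [ 0.047 -0.338  0.166] w 0.0122 j [  8.  29. -18.  43.  -0. -87.]
ring [0.56883479 0.18085085 0.00524178] F tool [-0.20417408 -1.32561324  3.60105437]
```

The stud torque (T_z + r×F) comes to 0.30 N m, exactly the running-down value. I'll continue the stroke.

>>> {"method": "play_rows", "body": {
  "motion": [
    {"claw": 0, "x": -0.04, "y": 0.85, "z": 0, "ax": 0, "ay": 0, "az": 5},
    {"claw": 0, "x": -0.16, "y": 1.69, "z": 0, "ax": 0, "ay": 0, "az": 10},
    {"claw": 0, "x": -0.35, "y": 2.52, "z": 0, "ax": 0, "ay": 0, "az": 15},
    {"claw": 0, "x": -0.61, "y": 3.33, "z": 0, "ax": 0, "ay": 0, "az": 20},
    {"claw": 0, "x": -0.95, "y": 4.11, "z": 0, "ax": 0, "ay": 0, "az": 25}
  ]
}}

```text
time: 14.13
eef_pos: [0.535, 0.0885, 0.0053]
tcp_rot: [-1.81, 2.567, -0.004]
contact_force: [0.5, 0.6, -3.0]
gripper_width: 0.0124
```

```bash
cat >> h.py <<'E'
def rt():
    rep(); s,p,Rm=pose(); c=p+Rm@[-.0978,-.0007,0]; r=p-c; F=s['contact_force']
    print('ring',np.round(c,4),'Ftool',np.round(Rm.T@F,2),'tau %.3f'%(s['wrist_torque'][2]+r[0]*F[1]-r[1]*F[0]),'spanner heading %.2f'%((head(Rm)+180)))
E
python3 -c "
from h import *
rt()"
```

```text
t 14.13 p [0.535  0.0885 0.0053] h -109.64 tilt [ 0.0017 -0.0018] F [ 0.51  0.6  -2.96] T [-0.057 -0.239  0.225] w 0.0124 j [  9.  26. -24.  40.  -0. -61.]
ring [0.5686 0.1804 0.0052] Ftool [-0.74 -0.27  2.96] tau 0.251 spanner heading 70.36
```

First stroke done: heading 120.8 to 70.4, torque 0.25–0.30. I'll ease off the flank, lift off, turn back 60° and reseat.

>>> {"method": "play_rows", "body": {
  "motion": [
    {"claw": 0, "x": 0, "y": -0.51, "z": 0, "ax": 0, "ay": 0, "az": -3},
    {"claw": 0, "x": 0, "y": -0.51, "z": -0.4, "ax": 0, "ay": 0, "az": -3},
    {"claw": 0, "x": 0, "y": -0.51, "z": -1, "ax": 0, "ay": 0, "az": -3},
    {"claw": 0, "x": 0, "y": -0.51, "z": -1.6, "ax": 0, "ay": 0, "az": -3},
    {"claw": 0, "x": 0, "y": -0.51, "z": -2.1, "ax": 0, "ay": 0, "az": -3}
  ]
}}

```text
time: 14.55
eef_pos: [0.5393, 0.0866, 0.027]
tcp_rot: [1.876, -2.519, 0.004]
contact_force: [0.2, -1.0, -3.2]
gripper_width: 0.0122
```

>>> {"method": "play_rows", "body": {
  "motion": [
    {"claw": 0, "x": 0, "y": 0, "z": 0, "ax": 0, "ay": 0, "az": 0}
  ]
}}

```text
time: 14.63
eef_pos: [0.5398, 0.0866, 0.0282]
tcp_rot: [-1.876, 2.52, -0.005]
contact_force: [-0.2, 1.2, -3.2]
gripper_width: 0.0125
```

```bash
python3 -c "
from h import *
rt()"
```

```text
t 14.63 p [0.5398 0.0866 0.0282] h -106.67 tilt [ 0.002  -0.0023] F [-0.21  1.2  -3.18] T [-0.034  0.013  0.008] w 0.0125 j [  9.  25. -22.  44.  -0. -64.]
ring [0.5685 0.1801 0.0281] Ftool [-1.1   0.55  3.17] tau -0.046 spanner heading 73.33
```

>>> {"method": "play_rows", "body": {
  "motion": [
    {"claw": 0, "x": -0.05, "y": -1.02, "z": 0, "ax": 0, "ay": 0, "az": -6},
    {"claw": 0, "x": -0.2, "y": -2.03, "z": 0, "ax": 0, "ay": 0, "az": -12},
    {"claw": 0, "x": -0.46, "y": -3.02, "z": 0, "ax": 0, "ay": 0, "az": -18},
    {"claw": 0, "x": -0.82, "y": -3.98, "z": 0, "ax": 0, "ay": 0, "az": -24},
    {"claw": 0, "x": -1.28, "y": -4.89, "z": 0, "ax": 0, "ay": 0, "az": -30}
  ]
}}

```text
time: 15.05
eef_pos: [0.5903, 0.0844, 0.0283]
tcp_rot: [2.467, -1.942, 0.004]
contact_force: [0.4, 0.0, -3.4]
gripper_width: 0.0121
```

>>> {"method": "play_rows", "body": {
  "motion": [
    {"claw": 0, "x": -0.05, "y": -1.02, "z": 0, "ax": 0, "ay": 0, "az": -6},
    {"claw": 0, "x": -0.2, "y": -2.03, "z": 0, "ax": 0, "ay": 0, "az": -12},
    {"claw": 0, "x": -0.46, "y": -3.02, "z": 0, "ax": 0, "ay": 0, "az": -18},
    {"claw": 0, "x": -0.82, "y": -3.98, "z": 0, "ax": 0, "ay": 0, "az": -24},
    {"claw": 0, "x": -1.2, "y": -4.73, "z": 0, "ax": 0, "ay": 0, "az": -29}
  ]
}}

```text
time: 15.47
eef_pos: [0.6337, 0.1071, 0.0281]
tcp_rot: [2.877, -1.256, 0.003]
contact_force: [-0.8, -0.9, -3.4]
gripper_width: 0.012
```

```bash
python3 -c "
from h import *
rt()
c=np.array([.5686,.1807]);h=-47.5
t=c-(Rh(h)@[-.0978,-.0007,0])[:2]
rows([((*t,.0205),h)])"
```

```text
t 15.47 p [0.6337 0.1071 0.0281] h -47.16 tilt [ 0.0006 -0.0031] F [-0.76 -0.94 -3.37] T [-0.055 -0.067  0.016] w 0.0120 j [  10.   33.   -7.   51.   -0. -123.]
ring [0.5678 0.1793 0.0278] Ftool [0.17 1.19 3.37] tau -0.102 spanner heading 132.84
x -0.05 y -0.10 z 0.76 | ax 0.1 ay -0.2 az 0.3
```

>>> {"method": "play_rows", "body": {
  "motion": [
    {"claw": 0, "x": -0.05, "y": -0.1, "z": 0, "ax": 0.1, "ay": -0.2, "az": 0.2},
    {"claw": 0, "x": -0.05, "y": -0.1, "z": 0.3, "ax": 0.1, "ay": -0.2, "az": 0.2},
    {"claw": 0, "x": -0.05, "y": -0.1, "z": 0.6, "ax": 0.1, "ay": -0.2, "az": 0.2},
    {"claw": 0, "x": -0.05, "y": -0.1, "z": 0.8, "ax": 0.1, "ay": -0.2, "az": 0.2},
    {"claw": 0, "x": -0.05, "y": -0.1, "z": 0.95, "ax": 0.1, "ay": -0.2, "az": 0.2}
  ]
}}

```text
time: 15.88
eef_pos: [0.6336, 0.1076, 0.0185]
tcp_rot: [2.876, -1.264, -0.002]
contact_force: [0.1, -1.7, 1.5]
gripper_width: 0.0122
```

```bash
python3 -c "
from h import *
rt()"
```

```text
t 15.88 p [0.6336 0.1076 0.0185] h -47.43 tilt [-0.0011  0.0004] F [ 0.06 -1.69  1.49] T [0.077 0.202 0.091] w 0.0122 j [  10.   33.   -7.   49.    0. -123.]
ring [0.5679 0.1801 0.0186] Ftool [ 1.28  1.1  -1.49] tau -0.015 spanner heading 132.57
```

Contact again at 28 mm. The ring sits about 1 mm off the earlier centre, so I'll ease up slightly, shift and try again.

>>> {"method": "play_rows", "body": {
  "motion": [
    {"claw": 0, "x": 0, "y": -0.1, "z": -0.1, "ax": 0, "ay": 0, "az": 0},
    {"claw": 0, "x": 0.03, "y": -0.26, "z": -0.1, "ax": 0, "ay": 0, "az": -1},
    {"claw": 0, "x": 0.03, "y": -0.26, "z": 0, "ax": 0, "ay": 0, "az": -1},
    {"claw": 0, "x": 0.03, "y": -0.26, "z": 0.1, "ax": 0, "ay": 0, "az": -1},
    {"claw": 0, "x": 0.03, "y": -0.26, "z": 0.1, "ax": 0, "ay": 0, "az": -1}
  ]
}}

```text
time: 16.3
eef_pos: [0.6355, 0.1094, 0.0172]
tcp_rot: [-2.887, 1.239, 0.003]
contact_force: [0.7, 1.2, -2.4]
gripper_width: 0.0123
```

```bash
python3 -c "
from h import *
rt()"
```

```text
t 16.30 p [0.6355 0.1094 0.0172] h -46.44 tilt [-0.0015  0.0008] F [ 0.74  1.22 -2.42] T [ 0.259 -0.108 -0.067] w 0.0123 j [  10.   33.   -7.   50.    0. -124.]
ring [0.5686 0.1808 0.0173] Ftool [-0.37 -1.38  2.42] tau 0.067 spanner heading 133.56
```

>>> {"method": "play_rows", "body": {
  "motion": [
    {"claw": 0, "x": 0, "y": -0.04, "z": 0.25, "ax": 0, "ay": 0, "az": 0},
    {"claw": 0, "x": 0, "y": -0.04, "z": 0.55, "ax": 0, "ay": 0, "az": 0},
    {"claw": 0, "x": 0, "y": -0.04, "z": 0.85, "ax": 0, "ay": 0, "az": 0},
    {"claw": 0, "x": 0, "y": -0.04, "z": 1.1, "ax": 0, "ay": 0, "az": 0},
    {"claw": 0, "x": 0, "y": -0.04, "z": 1.2, "ax": 0, "ay": 0, "az": 0}
  ]
}}

```text
time: 16.72
eef_pos: [0.6356, 0.1096, 0.0046]
tcp_rot: [2.887, -1.239, -0.003]
contact_force: [0.1, -0.0, -2.5]
gripper_width: 0.0126
```

```bash
python3 -c "
from h import *
rt()"
```

```text
t 16.72 p [0.6356 0.1096 0.0046] h -46.44 tilt [-0.0019  0.0006] F [ 0.06 -0.04 -2.51] T [ 0.152  0.026 -0.061] w 0.0126 j [  10.   34.   -8.   48.    0. -124.]
ring [0.5687 0.1809 0.0047] Ftool [ 0.07 -0.02  2.51] tau -0.059 spanner heading 133.56
```

Seated (underside 14 mm, no side force). Second stroke: 33° in one go, which ends before the earliest bite point, then small steps with torque checks.

>>> {"method": "play_rows", "body": {
  "motion": [
    {"claw": 0, "x": -0.07, "y": 1.12, "z": 0, "ax": 0, "ay": 0, "az": 6.6},
    {"claw": 0, "x": -0.27, "y": 2.23, "z": 0, "ax": 0, "ay": 0, "az": 13.2},
    {"claw": 0, "x": -0.6, "y": 3.31, "z": 0, "ax": 0, "ay": 0, "az": 19.8},
    {"claw": 0, "x": -1.05, "y": 4.35, "z": 0, "ax": 0, "ay": 0, "az": 26.4},
    {"claw": 0, "x": -1.62, "y": 5.31, "z": 0, "ax": 0, "ay": 0, "az": 33}
  ]
}}

```text
time: 17.13
eef_pos: [0.586, 0.0846, 0.0048]
tcp_rot: [-2.411, 2.014, 0.002]
contact_force: [1.9, 1.7, -2.1]
gripper_width: 0.0123
```

```bash
python3 -c "
from h import *
rt()"
```

```text
t 17.13 p [0.586  0.0846 0.0048] h -79.73 tilt [-0.0009  0.0009] F [ 1.85  1.66 -2.1 ] T [ 0.311 -0.065  0.284] w 0.0123 j [  8.  30. -16.  44.   0. -92.]
ring [0.5693 0.181  0.0049] Ftool [-1.3  -2.12  2.1 ] tau 0.490 spanner heading 100.27
```

>>> {"method": "play_rows", "body": {
  "motion": [
    {"claw": 0, "x": 0, "y": 0.34, "z": 0, "ax": 0, "ay": 0, "az": 2},
    {"claw": 0, "x": -0.02, "y": 0.68, "z": 0, "ax": 0, "ay": 0, "az": 4},
    {"claw": 0, "x": -0.04, "y": 0.85, "z": 0, "ax": 0, "ay": 0, "az": 5}
  ]
}}

```text
time: 17.38
eef_pos: [0.5774, 0.0834, 0.005]
tcp_rot: [-2.32, 2.118, 0.002]
contact_force: [0.2, -0.1, -3.2]
gripper_width: 0.012
```

```bash
python3 -c "
from h import *
rt()"
```

```text
t 17.38 p [0.5774 0.0834 0.005 ] h -84.77 tilt [-0.0006  0.0009] F [ 0.24 -0.14 -3.15] T [ 0.201 -0.061  0.326] w 0.0120 j [  8.  29. -18.  43.   0. -87.]
ring [0.5692 0.1809 0.0051] Ftool [ 0.16 -0.22  3.15] tau 0.347 spanner heading 95.23
```

>>> {"method": "play_rows", "body": {
  "motion": [
    {"claw": 0, "x": 0, "y": 0.34, "z": 0, "ax": 0, "ay": 0, "az": 2},
    {"claw": 0, "x": -0.02, "y": 0.68, "z": 0, "ax": 0, "ay": 0, "az": 4},
    {"claw": 0, "x": -0.04, "y": 0.85, "z": 0, "ax": 0, "ay": 0, "az": 5},
    {"claw": 0, "x": -0.04, "y": 0.85, "z": 0, "ax": 0, "ay": 0, "az": 5}
  ]
}}

```text
time: 17.72
eef_pos: [0.5687, 0.0829, 0.005]
tcp_rot: [2.226, -2.217, -0.001]
contact_force: [-0.1, -0.5, -3.3]
gripper_width: 0.0126
```

```bash
python3 -c "
from h import *
rt()"
```

```text
t 17.72 p [0.5687 0.0829 0.005 ] h -89.76 tilt [-0.0007  0.0006] F [-0.08 -0.46 -3.27] T [0.116 0.128 0.173] w 0.0126 j [  8.  28. -19.  43.   0. -82.]
ring [0.569  0.1807 0.0051] Ftool [0.46 0.08 3.27] tau 0.165 spanner heading 90.24
```

>>> {"method": "play_rows", "body": {
  "motion": [
    {"claw": 0, "x": 0, "y": 0.34, "z": 0, "ax": 0, "ay": 0, "az": 2},
    {"claw": 0, "x": -0.02, "y": 0.68, "z": 0, "ax": 0, "ay": 0, "az": 4},
    {"claw": 0, "x": -0.04, "y": 0.85, "z": 0, "ax": 0, "ay": 0, "az": 5},
    {"claw": 0, "x": -0.04, "y": 0.85, "z": 0, "ax": 0, "ay": 0, "az": 5}
  ]
}}

```text
time: 18.05
eef_pos: [0.5601, 0.0832, 0.0051]
tcp_rot: [2.128, -2.311, -0.001]
contact_force: [-1.1, -0.2, -3.3]
gripper_width: 0.0126
```

```bash
python3 -c "
from h import *
rt()"
```

```text
t 18.05 p [0.5601 0.0832 0.0051] h -94.73 tilt [-0.0007  0.0004] F [-1.08 -0.15 -3.34] T [0.022 0.03  0.25 ] w 0.0126 j [  8.  28. -20.  42.   0. -77.]
ring [0.5689 0.1807 0.0051] Ftool [0.24 1.06 3.34] tau 0.146 spanner heading 85.27
```

>>> {"method": "play_rows", "body": {
  "motion": [
    {"claw": 0, "x": 0, "y": 0.34, "z": 0, "ax": 0, "ay": 0, "az": 2},
    {"claw": 0, "x": -0.02, "y": 0.68, "z": 0, "ax": 0, "ay": 0, "az": 4},
    {"claw": 0, "x": -0.04, "y": 0.85, "z": 0, "ax": 0, "ay": 0, "az": 5},
    {"claw": 0, "x": -0.06, "y": 1.02, "z": 0, "ax": 0, "ay": 0, "az": 6}
  ]
}}

```text
time: 18.38
eef_pos: [0.5501, 0.0845, 0.0051]
tcp_rot: [2.004, -2.419, -0.0]
contact_force: [0.4, -0.4, -2.8]
gripper_width: 0.0126
```

```bash
python3 -c "
from h import *
rt()"
```

```text
t 18.38 p [0.5501 0.0845 0.0051] h -100.73 tilt [-0.0005 -0.    ] F [ 0.35 -0.38 -2.83] T [-0.032  0.013  0.33 ] w 0.0126 j [  9.  27. -22.  41.   0. -71.]
ring [0.569  0.1805 0.0051] Ftool [ 0.31 -0.42  2.83] tau 0.372 spanner heading 79.27
```

>>> {"method": "play_rows", "body": {
  "motion": [
    {"claw": 0, "x": 0, "y": 0.34, "z": 0, "ax": 0, "ay": 0, "az": 2},
    {"claw": 0, "x": -0.02, "y": 0.68, "z": 0, "ax": 0, "ay": 0, "az": 4},
    {"claw": 0, "x": -0.04, "y": 0.85, "z": 0, "ax": 0, "ay": 0, "az": 5}
  ]
}}

```text
time: 18.63
eef_pos: [0.5416, 0.0865, 0.0051]
tcp_rot: [1.895, -2.505, -0.0]
contact_force: [0.5, -0.8, -2.4]
gripper_width: 0.0121
```

```bash
python3 -c "
from h import *
rt()"
```

```text
t 18.63 p [0.5416 0.0865 0.0051] h -105.78 tilt [-0.0008 -0.0002] F [ 0.53 -0.77 -2.39] T [-0.003 -0.029  0.316] w 0.0121 j [  9.  26. -23.  41.  -0. -65.]
ring [0.5689 0.1804 0.005 ] Ftool [ 0.6  -0.72  2.39] tau 0.387 spanner heading 74.22
```

>>> {"method": "play_rows", "body": {
  "motion": [
    {"claw": 0, "x": 0, "y": 0.34, "z": 0, "ax": 0, "ay": 0, "az": 2},
    {"claw": 0, "x": -0.02, "y": 0.68, "z": 0, "ax": 0, "ay": 0, "az": 4},
    {"claw": 0, "x": -0.04, "y": 0.85, "z": 0, "ax": 0, "ay": 0, "az": 5}
  ]
}}

```text
time: 18.88
eef_pos: [0.5343, 0.0888, 0.0053]
tcp_rot: [1.784, -2.586, 0.002]
contact_force: [1.1, -1.6, -2.5]
gripper_width: 0.0125
```

```bash
python3 -c "
from h import *
rt()"
```

```text
t 18.88 p [0.5343 0.0888 0.0053] h -110.80 tilt [ 0.0009 -0.0013] F [ 1.07 -1.63 -2.53] T [-0.342 -0.294  0.641] w 0.0125 j [  9.  26. -24.  40.  -0. -60.]
ring [0.5696 0.18   0.0052] Ftool [ 1.14 -1.57  2.54] tau 0.796 spanner heading 69.20
```

Torque has risen to about 0.8 N m at heading 69°: the nut has bitten, 0–5° ago. The stroke's room is used up, so I'll turn back 60° once more and reseat for the final pull.

>>> {"method": "play_rows", "body": {
  "motion": [
    {"claw": 0, "x": 0, "y": -0.34, "z": 0, "ax": 0, "ay": 0, "az": -2},
    {"claw": 0, "x": -0.03, "y": -0.68, "z": 0, "ax": 0, "ay": 0, "az": -4},
    {"claw": 0, "x": -0.03, "y": -0.68, "z": -0.5, "ax": 0, "ay": 0, "az": -4},
    {"claw": 0, "x": -0.03, "y": -0.68, "z": -1.3, "ax": 0, "ay": 0, "az": -4},
    {"claw": 0, "x": -0.03, "y": -0.68, "z": -2.1, "ax": 0, "ay": 0, "az": -4}
  ]
}}

```text
time: 19.3
eef_pos: [0.5404, 0.0866, 0.0269]
tcp_rot: [1.871, -2.522, 0.002]
contact_force: [0.5, 0.2, -3.2]
gripper_width: 0.0122
```

>>> {"method": "play_rows", "body": {
  "motion": [
    {"claw": 0, "x": 0, "y": 0, "z": 0, "ax": 0, "ay": 0, "az": 0}
  ]
}}

```text
time: 19.38
eef_pos: [0.5421, 0.0866, 0.0291]
tcp_rot: [-1.87, 2.522, -0.006]
contact_force: [1.2, 0.1, -3.1]
gripper_width: 0.0124
```

```bash
python3 -c "
from h import *
rt()"
```

```text
t 19.38 p [0.5421 0.0866 0.0291] h -106.91 tilt [ 0.0039 -0.0018] F [ 1.23  0.14 -3.09] T [-0.018 -0.091 -0.012] w 0.0124 j [  9.  25. -21.  44.  -0. -64.]
ring [0.5713 0.18   0.029 ] Ftool [-0.5  -1.12  3.1 ] tau 0.099 spanner heading 73.09
```

>>> {"method": "play_rows", "body": {
  "motion": [
    {"claw": 0, "x": -0.05, "y": -0.9, "z": 0, "ax": 0, "ay": 0, "az": -6},
    {"claw": 0, "x": -0.2, "y": -1.9, "z": 0, "ax": 0, "ay": 0, "az": -12},
    {"claw": 0, "x": -0.46, "y": -2.85, "z": 0, "ax": 0, "ay": 0, "az": -18},
    {"claw": 0, "x": -0.82, "y": -3.8, "z": 0, "ax": 0, "ay": 0, "az": -24},
    {"claw": 0, "x": -1.28, "y": -4.72, "z": 0, "ax": 0, "ay": 0, "az": -30}
  ]
}}

```text
time: 19.8
eef_pos: [0.5918, 0.0847, 0.0299]
tcp_rot: [-2.463, 1.948, -0.008]
contact_force: [0.4, 0.1, -3.4]
gripper_width: 0.0124
```

>>> {"method": "play_rows", "body": {
  "motion": [
    {"claw": 0, "x": -0.05, "y": -1.02, "z": 0, "ax": 0, "ay": 0, "az": -6},
    {"claw": 0, "x": -0.2, "y": -2.03, "z": 0, "ax": 0, "ay": 0, "az": -12},
    {"claw": 0, "x": -0.46, "y": -3.02, "z": 0, "ax": 0, "ay": 0, "az": -18},
    {"claw": 0, "x": -0.82, "y": -3.98, "z": 0, "ax": 0, "ay": 0, "az": -24},
    {"claw": 0, "x": -1.2, "y": -4.73, "z": 0, "ax": 0, "ay": 0, "az": -29}
  ]
}}

```text
time: 20.22
eef_pos: [0.6364, 0.1073, 0.0305]
tcp_rot: [-2.876, 1.264, -0.011]
contact_force: [-0.5, -0.1, -2.6]
gripper_width: 0.0122
```

>>> {"method": "play_rows", "body": {
  "motion": [
    {"claw": 0, "x": 0, "y": 0, "z": 0, "ax": 0, "ay": 0, "az": 0}
  ]
}}

```text
time: 20.3
eef_pos: [0.6383, 0.1081, 0.031]
tcp_rot: [-2.875, 1.261, -0.014]
contact_force: [0.5, -0.3, -3.0]
gripper_width: 0.0125
```

```bash
python3 -c "
from h import *
rt()
c=np.array([.5687,.1809]);h=-47
t=c-(Rh(h)@[-.0978,-.0007,0])[:2]
rows([((*t,.0172),h)])"
```

```text
t 20.30 p [0.6383 0.1081 0.031 ] h -47.37 tilt [ 0.0091 -0.0021] F [ 0.5  -0.29 -3.02] T [-0.005 -0.054 -0.001] w 0.0125 j [  10.   33.   -6.   50.   -0. -123.]
ring [0.5726 0.1805 0.0302] Ftool [ 0.53 -0.16  3.03] tau 0.017 spanner heading 132.63
x -0.30 y 0.20 z 1.38 | ax -0.3 ay -0.4 az -0.4
```

>>> {"method": "play_rows", "body": {
  "motion": [
    {"claw": 0, "x": -0.3, "y": 0.2, "z": 0, "ax": -0.3, "ay": -0.4, "az": -0.4},
    {"claw": 0, "x": -0.3, "y": 0.2, "z": 0.3, "ax": -0.3, "ay": -0.4, "az": -0.4},
    {"claw": 0, "x": -0.3, "y": 0.2, "z": 0.6, "ax": -0.3, "ay": -0.4, "az": -0.4},
    {"claw": 0, "x": -0.3, "y": 0.2, "z": 0.8, "ax": -0.3, "ay": -0.4, "az": -0.4},
    {"claw": 0, "x": -0.3, "y": 0.2, "z": 0.8, "ax": -0.3, "ay": -0.4, "az": -0.4}
  ]
}}

```text
time: 20.72
eef_pos: [0.6338, 0.1085, 0.0221]
tcp_rot: [2.88, -1.253, -0.001]
contact_force: [-0.6, 0.2, -3.4]
gripper_width: 0.0126
```

```bash
python3 -c "
from h import *
rt()
c=np.array([.5687,.1809]);h=-47
t=c-(Rh(h)@[-.0978,-.0007,0])[:2]
rows([((*t,.0172),h)])"
```

```text
t 20.72 p [0.6338 0.1085 0.0221] h -47.02 tilt [-0.0013 -0.001 ] F [-0.59  0.17 -3.36] T [-0.041 -0.011  0.007] w 0.0126 j [  10.   33.   -7.   50.   -0. -123.]
ring [0.5676 0.1805 0.0221] Ftool [-0.52  0.31  3.36] tau -0.024 spanner heading 132.98
x 0.05 y -0.11 z 0.49 | ax 0.1 ay 0.0 az -0.0
```

>>> {"method": "play_rows", "body": {
  "motion": [
    {"claw": 0, "x": 0.05, "y": -0.13, "z": 0, "ax": 0.1, "ay": 0, "az": 0},
    {"claw": 0, "x": 0.05, "y": -0.13, "z": 0.2, "ax": 0.1, "ay": 0, "az": 0},
    {"claw": 0, "x": 0.05, "y": -0.13, "z": 0.35, "ax": 0.1, "ay": 0, "az": 0},
    {"claw": 0, "x": 0.05, "y": -0.13, "z": 0.5, "ax": 0.1, "ay": 0, "az": 0},
    {"claw": 0, "x": 0.05, "y": -0.13, "z": 0.5, "ax": 0.1, "ay": 0, "az": 0}
  ]
}}

```text
time: 21.13
eef_pos: [0.6349, 0.1092, 0.0168]
tcp_rot: [-2.88, 1.253, 0.001]
contact_force: [0.4, 0.2, -3.4]
gripper_width: 0.0125
```

```bash
python3 -c "
from h import *
rt()"
```

```text
t 21.13 p [0.6349 0.1092 0.0168] h -47.02 tilt [-0.0002  0.0005] F [ 0.38  0.24 -3.43] T [ 0.173 -0.012 -0.012] w 0.0125 j [  10.   33.   -7.   49.    0. -123.]
ring [0.5688 0.1812 0.0169] Ftool [ 0.09 -0.44  3.43] tau 0.030 spanner heading 132.98
```

The hexagon is on without contact. I'll go down the remaining 12 mm.

>>> {"method": "play_rows", "body": {
  "motion": [
    {"claw": 0, "x": 0, "y": 0, "z": 0.25, "ax": 0, "ay": 0, "az": 0},
    {"claw": 0, "x": 0, "y": 0, "z": 0.55, "ax": 0, "ay": 0, "az": 0},
    {"claw": 0, "x": 0, "y": 0, "z": 0.85, "ax": 0, "ay": 0, "az": 0},
    {"claw": 0, "x": 0, "y": 0, "z": 1.1, "ax": 0, "ay": 0, "az": 0},
    {"claw": 0, "x": 0, "y": 0, "z": 1.17, "ax": 0, "ay": 0, "az": 0}
  ]
}}

```text
time: 21.55
eef_pos: [0.635, 0.1092, 0.0047]
tcp_rot: [-2.88, 1.253, 0.001]
contact_force: [-0.3, 0.1, -2.2]
gripper_width: 0.0126
```

```bash
python3 -c "
from h import *
rt()"
```

```text
t 21.55 p [0.635  0.1092 0.0047] h -47.02 tilt [-0.0003  0.0005] F [-0.33  0.06 -2.16] T [ 0.133  0.013 -0.067] w 0.0126 j [  10.   34.   -8.   48.    0. -123.]
ring [0.5689 0.1812 0.0047] Ftool [-0.27  0.2   2.16] tau -0.086 spanner heading 132.98
```

>>> {"method": "play_rows", "body": {
  "motion": [
    {"claw": 0, "x": 0, "y": 0.34, "z": 0, "ax": 0, "ay": 0, "az": 2},
    {"claw": 0, "x": -0.02, "y": 0.68, "z": 0, "ax": 0, "ay": 0, "az": 4},
    {"claw": 0, "x": -0.04, "y": 0.85, "z": 0, "ax": 0, "ay": 0, "az": 5}
  ]
}}

```text
time: 21.8
eef_pos: [0.6296, 0.1046, 0.0051]
tcp_rot: [-2.821, 1.376, -0.001]
contact_force: [1.7, 3.5, -2.9]
gripper_width: 0.0123
```

```bash
python3 -c "
from h import *
rt()"
```

```text
t 21.80 p [0.6296 0.1046 0.0051] h -52.01 tilt [0.0019 0.0024] F [ 1.7   3.5  -2.93] T [ 0.687 -0.398  0.5  ] w 0.0123 j [   9.   33.   -9.   47.    0. -119.]
ring [0.57   0.1821 0.0051] Ftool [-1.71 -3.49  2.94] tau 0.841 spanner heading 127.99
```

Torque is 0.84 N m straight away at heading 128°, so the bite is confirmed. I'll pull the rest in small steps.

>>> {"method": "play_rows", "body": {
  "motion": [
    {"claw": 0, "x": 0, "y": 0.34, "z": 0, "ax": 0, "ay": 0, "az": 2},
    {"claw": 0, "x": -0.02, "y": 0.68, "z": 0, "ax": 0, "ay": 0, "az": 4},
    {"claw": 0, "x": -0.04, "y": 0.9, "z": 0, "ax": 0, "ay": 0, "az": 5}
  ]
}}

```text
time: 22.05
eef_pos: [0.623, 0.0998, 0.0053]
tcp_rot: [-2.757, 1.497, -0.003]
contact_force: [2.4, 2.3, -3.4]
gripper_width: 0.0124
```

```bash
python3 -c "
from h import *
rt()"
```

```text
t 22.05 p [0.623  0.0998 0.0053] h -57.00 tilt [0.0036 0.0031] F [ 2.36  2.31 -3.36] T [ 0.524 -0.539  0.631] w 0.0124 j [   9.   33.  -11.   46.    0. -114.]
ring [0.5703 0.1822 0.0053] Ftool [-0.65 -3.22  3.38] tau 0.948 spanner heading 123.00
```

>>> {"method": "play_rows", "body": {
  "motion": [
    {"claw": 0, "x": 0, "y": 0.34, "z": 0, "ax": 0, "ay": 0, "az": 2},
    {"claw": 0, "x": -0.02, "y": 0.7, "z": 0, "ax": 0, "ay": 0, "az": 4}
  ]
}}

```text
time: 22.22
eef_pos: [0.6177, 0.0965, 0.0054]
tcp_rot: [-2.702, 1.591, -0.004]
contact_force: [1.8, 2.2, -3.6]
gripper_width: 0.0126
```

```bash
python3 -c "
from h import *
rt()"
```

```text
t 22.22 p [0.6177 0.0965 0.0054] h -60.98 tilt [0.0049 0.0035] F [ 1.81  2.2  -3.62] T [ 0.401 -0.419  0.773] w 0.0126 j [   9.   32.  -12.   46.    0. -110.]
ring [0.5708 0.1824 0.0054] Ftool [-1.04 -2.62  3.63] tau 1.031 spanner heading 119.02
```

Torque follows 0.75 + 1.5·δ, and 1.03 N m means about 11–12° pulled. Another 3° to finish, then ease off.

>>> {"method": "play_rows", "body": {
  "motion": [
    {"claw": 0, "x": 0, "y": 0.25, "z": 0, "ax": 0, "ay": 0, "az": 1.5},
    {"claw": 0, "x": -0.01, "y": 0.51, "z": 0, "ax": 0, "ay": 0, "az": 3},
    {"claw": 0, "x": -0.01, "y": 0.51, "z": 0, "ax": 0, "ay": 0, "az": 3}
  ]
}}

```text
time: 22.47
eef_pos: [0.613, 0.0939, 0.0054]
tcp_rot: [-2.659, 1.662, -0.004]
contact_force: [1.6, 0.3, -4.0]
gripper_width: 0.0124
```

```bash
python3 -c "
from h import *
rt()"
```

```text
t 22.47 p [0.613  0.0939 0.0054] h -64.01 tilt [0.0051 0.0033] F [ 1.58  0.35 -3.99] T [ 0.245 -0.275  0.734] w 0.0124 j [   9.   32.  -12.   45.    0. -107.]
ring [0.5708 0.1821 0.0055] Ftool [ 0.38 -1.55  4.  ] tau 0.888 spanner heading 115.99
```

>>> {"method": "play_rows", "body": {
  "motion": [
    {"claw": 0, "x": -0.02, "y": -0.4, "z": 0, "ax": 0, "ay": 0, "az": -2},
    {"claw": 0, "x": -0.05, "y": -0.8, "z": 0, "ax": 0, "ay": 0, "az": -4.5},
    {"claw": 0, "x": -0.05, "y": -0.8, "z": 0, "ax": 0, "ay": 0, "az": -4.5}
  ]
}}

```text
time: 22.72
eef_pos: [0.6187, 0.0971, 0.005]
tcp_rot: [-2.725, 1.558, -0.002]
contact_force: [-1.1, -1.0, -2.8]
gripper_width: 0.0126
```

```bash
python3 -c "
from h import *
rt()"
```

```text
t 22.72 p [0.6187 0.0971 0.005 ] h -59.51 tilt [0.0024 0.0015] F [-1.11 -1.03 -2.78] T [-0.305  0.341  0.269] w 0.0126 j [   9.   32.  -11.   46.    0. -112.]
ring [0.5697 0.1817 0.005 ] Ftool [0.32 1.48 2.78] tau 0.124 spanner heading 120.49
```

The pull ended at heading 116°, about 15° past the bite. Now I'll centre the ring, lift off and carry it to the tray.

>>> {"method": "play_rows", "body": {
  "motion": [
    {"claw": 0, "x": 0, "y": 0.08, "z": 0, "ax": -0.1, "ay": 0, "az": 0},
    {"claw": 0, "x": 0, "y": 0.08, "z": -0.4, "ax": -0.1, "ay": 0, "az": 0},
    {"claw": 0, "x": 0, "y": 0.08, "z": -1, "ax": -0.1, "ay": 0, "az": 0},
    {"claw": 0, "x": 0, "y": 0.08, "z": -1.8, "ax": -0.1, "ay": 0, "az": 0},
    {"claw": 0, "x": 0, "y": 0.08, "z": -3, "ax": -0.1, "ay": 0, "az": 0}
  ]
}}

```text
time: 23.13
eef_pos: [0.613, 0.1018, 0.0317]
tcp_rot: [-2.724, 1.555, 0.021]
contact_force: [-3.8, 19.5, -22.4]
gripper_width: 0.0124
```

>>> {"method": "play_rows", "body": {
  "motion": [
    {"claw": 0, "x": 0, "y": 0, "z": -2, "ax": 0, "ay": 0, "az": 0},
    {"claw": 0, "x": 0, "y": 0, "z": -4.5, "ax": 0, "ay": 0, "az": 0},
    {"claw": 0, "x": 0, "y": 0, "z": -7, "ax": 0, "ay": 0, "az": 0},
    {"claw": 0, "x": 0, "y": 0, "z": -9.5, "ax": 0, "ay": 0, "az": 0},
    {"claw": 0, "x": 0, "y": 0, "z": -11, "ax": 0, "ay": 0, "az": 0}
  ]
}}

```text
time: 23.55
eef_pos: [0.6151, 0.1004, 0.1452]
tcp_rot: [-2.722, 1.556, 0.016]
contact_force: [1.2, 1.4, -3.6]
gripper_width: 0.0119
```

```bash
python3 -c "
from h import *
rt()
rows([((.484,-.14,.15),-59),((.478,-.352,.15),-59)])
d=load('pics/top0.npz');s=1.5605
t=lambda x,y,z:px2w(d,((x+.5)/s-.5,(y+.5)/s-.5),z)
for p in [(587,265),(663,259),(690,425),(603,428)]: print(t(*p,.026))"
```

```text
t 23.55 p [0.6151 0.1004 0.1452] h -59.50 tilt [-0.0057  0.0109] F [ 1.21  1.41 -3.55] T [-0.042 -0.125 -0.005] w 0.0119 j [   9.   26.    1.   65.    1. -112.]
ring [0.5661 0.185  0.1464] Ftool [-0.55 -1.76  3.56] tau 0.166 spanner heading 120.50
x 14.05 y 23.50 z -0.66 | ax -0.0 ay 0.7 az -0.5
x 32.01 y 34.77 z -0.89 | ax -0.0 ay 0.7 az -0.5
[ 0.6097749  -0.27881379  0.026     ]
[ 0.61916793 -0.40519308  0.026     ]
[ 0.34456536 -0.43876236  0.026     ]
[ 0.33939674 -0.29760462  0.026     ]
```

The lift-off caught briefly at about 22 N and then came free. Carrying on to the tray: centre about (0.478, −0.355), tray heading about 5.5°.

>>> {"method": "play_rows", "body": {
  "motion": [
    {"claw": 0, "x": 2, "y": 2.2, "z": -0.3, "ax": 0, "ay": 0, "az": 7},
    {"claw": 0, "x": 4.6, "y": 5, "z": -0.6, "ax": 0, "ay": 0.3, "az": 14},
    {"claw": 0, "x": 7.2, "y": 7.8, "z": -0.8, "ax": 0, "ay": 0.5, "az": 21},
    {"claw": 0, "x": 9.8, "y": 10.6, "z": -0.8, "ax": 0, "ay": 0.6, "az": 28},
    {"claw": 0, "x": 12.4, "y": 13.5, "z": -0.8, "ax": 0, "ay": 0.6, "az": 35}
  ]
}}

```text
time: 23.97
eef_pos: [0.561, -0.0767, 0.1525]
tcp_rot: [2.124, -2.312, -0.003]
contact_force: [0.8, 0.2, -3.1]
gripper_width: 0.0121
```

```bash
python3 -c "
from h import *
rt()
rows([((.478,-.355,.15),head(pose()[2])-35)])"
```

```text
t 23.97 p [ 0.561  -0.0767  0.1525] h -94.85 tilt [-0.0026 -0.0002] F [ 0.8   0.18 -3.15] T [-0.033 -0.031 -0.003] w 0.0121 j [ -8.  20.  -8.  62.  -0. -93.]
ring [0.57   0.0207 0.1524] Ftool [-0.25 -0.79  3.15] tau 0.073 spanner heading 85.15
x 28.43 y 5.91 z 0.27 | ax 0.1 ay -0.1 az 35.0
```

>>> {"method": "play_rows", "body": {
  "motion": [
    {"claw": 0, "x": 4, "y": 0.8, "z": 0, "ax": 0, "ay": 0, "az": 7},
    {"claw": 0, "x": 8, "y": 1.7, "z": 0, "ax": 0, "ay": 0, "az": 14},
    {"claw": 0, "x": 12, "y": 2.5, "z": 0, "ax": 0, "ay": 0, "az": 21},
    {"claw": 0, "x": 16, "y": 3.3, "z": 0, "ax": 0, "ay": 0, "az": 28},
    {"claw": 0, "x": 20, "y": 4.1, "z": 0, "ax": 0, "ay": 0, "az": 35}
  ]
}}

```text
time: 24.38
eef_pos: [0.5018, -0.2745, 0.1534]
tcp_rot: [1.32, -2.848, -0.0]
contact_force: [0.8, 0.1, -2.8]
gripper_width: 0.0122
```

>>> {"method": "play_rows", "body": {
  "motion": [
    {"claw": 0, "x": 0, "y": 0, "z": 0, "ax": 0, "ay": 0, "az": 7},
    {"claw": 0, "x": 0, "y": 0, "z": 0, "ax": 0, "ay": 0, "az": 14},
    {"claw": 0, "x": 0, "y": 0, "z": 0, "ax": 0, "ay": 0, "az": 21},
    {"claw": 0, "x": 0, "y": 0, "z": 0, "ax": 0, "ay": 0, "az": 28},
    {"claw": 0, "x": 0, "y": 0, "z": 0, "ax": 0, "ay": 0, "az": 35}
  ]
}}

```text
time: 24.8
eef_pos: [0.501, -0.275, 0.1539]
tcp_rot: [0.39, -3.114, 0.002]
contact_force: [0.2, 0.1, -2.9]
gripper_width: 0.0123
```

```bash
python3 -c "
from h import *
rt()
rows([((.478,-.355,.07),185.5)])"
```

```text
t 24.80 p [ 0.501  -0.275   0.1539] h -165.74 tilt [-0.003  -0.0014] F [ 0.2   0.14 -2.86] T [-0.014  0.017 -0.027] w 0.0123 j [-29.  21.  -7.  63.  -0. -43.]
ring [ 0.5959 -0.2515  0.1536] Ftool [-0.23  0.09  2.85] tau -0.036 spanner heading 14.26
x 4.17 y -7.19 z 8.41 | ax -0.1 ay -0.2 az 8.8
```

>>> {"method": "play_rows", "body": {
  "motion": [
    {"claw": 0, "x": 1.2, "y": -2.1, "z": 0.5, "ax": 0, "ay": 0, "az": 4},
    {"claw": 0, "x": 2.7, "y": -4.6, "z": 1.5, "ax": 0, "ay": 0, "az": 8},
    {"claw": 0, "x": 4, "y": -6.9, "z": 3.5, "ax": 0, "ay": 0, "az": 8.8},
    {"claw": 0, "x": 4.2, "y": -7.2, "z": 6, "ax": -0.1, "ay": -0.2, "az": 8.8},
    {"claw": 0, "x": 4.2, "y": -7.2, "z": 8.4, "ax": -0.1, "ay": -0.2, "az": 8.8}
  ]
}}

```text
time: 25.22
eef_pos: [0.4772, -0.358, 0.0703]
tcp_rot: [-0.143, 3.137, -0.003]
contact_force: [0.9, -0.1, -3.8]
gripper_width: 0.0122
```

>>> {"method": "play_rows", "body": {
  "motion": [
    {"claw": 0, "x": 0, "y": 0, "z": 0, "ax": 0, "ay": 0, "az": 0},
    {"claw": 0, "x": 0, "y": 0, "z": 0, "ax": 0, "ay": 0, "az": 0}
  ]
}}

```text
time: 25.38
eef_pos: [0.4752, -0.3575, 0.0695]
tcp_rot: [0.141, -3.136, -0.0]
contact_force: [0.3, -0.4, -2.6]
gripper_width: 0.0118
```

```bash
python3 -c "
from h import *
rt()
rows([((.478,-.355,.002),185.5)])
cap('top','pics/t9.png');cap('scene','pics/s9.png');d=load('pics/t9.npz');c=load('pics/s9.npz')
a=d['img'][150:290,360:480,::-1];b=c['img'][55:195,150:290,::-1]
cv2.imwrite('pics/c12.png',cv2.resize(np.hstack([a,b]),None,fx=3,fy=3,interpolation=cv2.INTER_CUBIC))
"
```

```text
t 25.38 p [ 0.4752 -0.3575  0.0695] h -174.87 tilt [-0.0021  0.0001] F [ 0.27 -0.43 -2.55] T [ 0.014  0.019 -0.   ] w 0.0118 j [-37.  26. -11.  53.  -0. -42.]
ring [ 0.5727 -0.3495  0.0693] Ftool [-0.24 -0.46  2.55] tau 0.044 spanner heading 5.13
x -0.31 y 0.22 z 6.75 | ax 0.0 ay -0.1 az -0.4
```

View pics/c12.png

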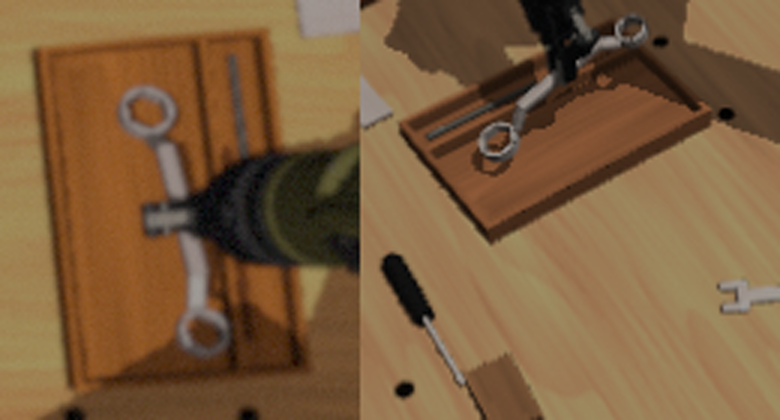

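The picture shows the spanner pitched in the grip, with the big ring lower than the small one. I'll triangulate both rings to get the pitch.

```bash
python3 -c "
from h import *
from scipy.optimize import least_squares
d=load('pics/t9.npz');c=load('pics/s9.npz');s,p,Rm=pose();rep()
T=lambda x,y:((x+.5)/3-.5+360,(y+.5)/3-.5+150)
S=lambda x,y:((x-360+.5)/3-.5+150,(y+.5)/3-.5+55)
P=[]
for n,us,ut in(('B',S(498,142),T(148,112)),('M',S(631,29),T(203,332))):
    r=least_squares(lambda X:np.r_[w2px(c,X)-us,w2px(d,X)-ut],[.48,-.35,.08]);print(n,r.x,r.fun,1000*Rm.T@(r.x-p));P.append(r.x)
D=P[0]-P[1];print(np.linalg.norm(D),'pitch',np.degrees(np.arcsin(D[2]/np.linalg.norm(D))),'yaw',np.degrees(np.arctan2(D[1],D[0])),'mid',(P[0]+P[1])/2)
print('bay corners',[px2w(d,T(*q),.026)[:2].round(3) for q in[(48,60),(192,48),(228,372),(80,380)]])
"
```

```text
t 25.48 p [ 0.478  -0.3585  0.0719] h -174.79 tilt [ 0.003  -0.0031] F [ 0.26  0.03 -2.65] T [ 0.001  0.006 -0.025] w 0.0120 j [-37.  26. -11.  53.  -0. -42.]
B [ 0.56272548 -0.35619651  0.04548353] [ 0.67377292  0.16007664  0.30404319 -0.43040011] [-84.55945767  -5.26593205  26.69090485]
M [ 0.38286324 -0.36700634  0.11286178] [ 0.78455483  0.15416953  0.33993227 -0.44927077] [ 9.53591109e+01  6.74674054e-02 -4.11911306e+01]
0.19237231402274277 pitch -20.502559125829897 yaw 3.4393742423209592 mid [ 0.47279436 -0.36160142  0.07917266]
bay corners [array([ 0.61 , -0.278]), array([ 0.62 , -0.403]), array([ 0.341, -0.423]), array([ 0.334, -0.298])]
```

Pitch is about 20°. I'll tilt the tool to level the spanner, centring it in the bay at the same time, then lower by feel.

>>> {"method": "play_rows", "body": {
  "motion": [
    {"claw": 0, "x": -0.4, "y": 0.25, "z": 0, "ax": 0, "ay": -5, "az": 0},
    {"claw": 0, "x": -0.8, "y": 0.5, "z": 0, "ax": 0, "ay": -10, "az": 0},
    {"claw": 0, "x": -1.2, "y": 0.75, "z": 0, "ax": 0, "ay": -15, "az": 0},
    {"claw": 0, "x": -1.6, "y": 1, "z": 0, "ax": 0, "ay": -20, "az": 0},
    {"claw": 0, "x": -1.6, "y": 1, "z": 0, "ax": 0, "ay": -20, "az": 0}
  ]
}}

```text
time: 25.9
eef_pos: [0.489, -0.3451, 0.0718]
tcp_rot: [-0.124, 2.789, 0.02]
contact_force: [-2.1, 0.6, -5.1]
gripper_width: 0.0124
```

```bash
python3 -c "
from h import *
rep();s,p,Rm=pose()
# grip point/ring undersides: use earlier triangulated points in tool frame
for q in([-84.6,-2.6,26.7],[95.4,-2.6,-41.2]): print(p+Rm@np.array(q)/1e3)
print('down in tool',Rm.T@[0,0,-1])
"
```

```text
t 25.90 p [ 0.489  -0.3451  0.0718] h -174.88 tilt [0.3417 0.029 ] F [-2.13  0.55 -5.11] T [0.062 0.736 0.044] w 0.0124 j [-44.  18. -29.  29.  15. -47.]
[ 0.57749361 -0.33983117  0.07570466]
[ 0.38588083 -0.35688188  0.07776041]
down in tool [0.34292696 0.00147912 0.93936091]
```

>>> {"method": "play_rows", "body": {
  "motion": [
    {"claw": 0, "x": 0.2, "y": 0, "z": 0.5, "ax": 0, "ay": 0, "az": 0},
    {"claw": 0, "x": 0.6, "y": 0, "z": 1.6, "ax": 0, "ay": 0, "az": 0},
    {"claw": 0, "x": 1.1, "y": 0, "z": 3, "ax": 0, "ay": 0, "az": 0},
    {"claw": 0, "x": 1.5, "y": 0, "z": 4.1, "ax": 0, "ay": 0, "az": 0},
    {"claw": 0, "x": 1.6, "y": 0, "z": 4.4, "ax": 0, "ay": 0, "az": 0}
  ]
}}

```text
time: 26.32
eef_pos: [0.4897, -0.3453, 0.0241]
tcp_rot: [-0.126, 2.792, 0.02]
contact_force: [-0.5, 0.4, -3.8]
gripper_width: 0.012
```

>>> {"method": "play_rows", "body": {
  "motion": [
    {"claw": 0, "x": 0, "y": 0, "z": 0, "ax": 0, "ay": 0, "az": 0},
    {"claw": 0, "x": 0, "y": 0, "z": 0, "ax": 0, "ay": 0, "az": 0}
  ]
}}

```text
time: 26.48
eef_pos: [0.4913, -0.346, 0.0249]
tcp_rot: [-0.127, 2.791, 0.019]
contact_force: [-0.2, -0.9, -2.8]
gripper_width: 0.0119
```

```bash
python3 -c "
from h import *
rep();s,p,Rm=pose()
for q in([-84.6,-2.6,26.7],[95.4,-2.6,-41.2]): print(p+Rm@np.array(q)/1e3)
"
```

```text
t 26.48 p [ 0.4913 -0.346   0.0249] h -174.75 tilt [0.3396 0.0284] F [-0.18 -0.94 -2.8 ] T [-0.123  0.606 -0.022] w 0.0119 j [-44.  22. -32.  23.  15. -47.]
[ 0.57981398 -0.34054723  0.02863894]
[ 0.38823802 -0.35795001  0.03112972]
```

>>> {"method": "play_rows", "body": {
  "motion": [
    {"claw": 0, "x": 0.1, "y": 0, "z": 0.3, "ax": 0, "ay": 0, "az": 0},
    {"claw": 0, "x": 0.2, "y": 0, "z": 0.55, "ax": 0, "ay": 0, "az": 0},
    {"claw": 0, "x": 0.28, "y": 0, "z": 0.78, "ax": 0, "ay": 0, "az": 0},
    {"claw": 0, "x": 0.36, "y": 0, "z": 1.0, "ax": 0, "ay": 0, "az": 0},
    {"claw": 0, "x": 0.36, "y": 0, "z": 1.0, "ax": 0, "ay": 0, "az": 0}
  ]
}}

```text
time: 26.9
eef_pos: [0.4908, -0.3457, 0.0137]
tcp_rot: [-0.127, 2.792, 0.019]
contact_force: [0.5, 0.4, -3.9]
gripper_width: 0.012
```

```bash
python3 -c "
from h import *
rep();s,p,Rm=pose()
for q in([-84.6,-2.6,26.7],[95.4,-2.6,-41.2]): print(p+Rm@np.array(q)/1e3)
"
```

```text
t 26.90 p [ 0.4908 -0.3457  0.0137] h -174.78 tilt [0.3388 0.0289] F [ 0.54  0.42 -3.9 ] T [-0.034  0.547 -0.001] w 0.0120 j [-44.  23. -33.  21.  15. -47.]
[ 0.57933679 -0.34028713  0.01738766]
[ 0.38776002 -0.3576564   0.02004478]
```

>>> {"method": "play_rows", "body": {
  "motion": [
    {"claw": 0, "x": 0.04, "y": 0, "z": 0.1, "ax": 0, "ay": 0, "az": 0},
    {"claw": 0, "x": 0.07, "y": 0, "z": 0.2, "ax": 0, "ay": 0, "az": 0},
    {"claw": 0, "x": 0.1, "y": 0, "z": 0.3, "ax": 0, "ay": 0, "az": 0},
    {"claw": 0, "x": 0.1, "y": 0, "z": 0.3, "ax": 0, "ay": 0, "az": 0}
  ]
}}

```text
time: 27.23
eef_pos: [0.4908, -0.3456, 0.0104]
tcp_rot: [-0.127, 2.792, 0.02]
contact_force: [0.4, 0.3, -2.7]
gripper_width: 0.0119
```

```bash
python3 -c "
from h import *
rep()"
```

```text
t 27.23 p [ 0.4908 -0.3456  0.0104] h -174.79 tilt [0.3386 0.029 ] F [ 0.38  0.32 -2.66] T [-0.056  0.548 -0.01 ] w 0.0119 j [-44.  23. -33.  21.  15. -47.]
```

>>> {"method": "play_rows", "body": {
  "motion": [
    {"claw": 0, "x": 0.07, "y": 0, "z": 0.2, "ax": 0, "ay": 0, "az": 0},
    {"claw": 0, "x": 0.13, "y": 0, "z": 0.35, "ax": 0, "ay": 0, "az": 0},
    {"claw": 0, "x": 0.18, "y": 0, "z": 0.5, "ax": 0, "ay": 0, "az": 0},
    {"claw": 0, "x": 0.18, "y": 0, "z": 0.5, "ax": 0, "ay": 0, "az": 0}
  ]
}}

```text
time: 27.57
eef_pos: [0.4907, -0.3456, 0.0048]
tcp_rot: [-0.127, 2.792, 0.02]
contact_force: [0.2, -0.3, -3.1]
gripper_width: 0.0121
```

```bash
python3 -c "
from h import *
rep()"
```

```text
t 27.57 p [ 0.4907 -0.3456  0.0048] h -174.79 tilt [0.3384 0.0292] F [ 0.16 -0.34 -3.13] T [-0.039  0.668 -0.025] w 0.0121 j [-44.  23. -33.  20.  15. -47.]
```

>>> {"method": "play_rows", "body": {
  "motion": [
    {"claw": 0, "x": 0.04, "y": 0, "z": 0.1, "ax": 0, "ay": 0, "az": 0},
    {"claw": 0, "x": 0.07, "y": 0, "z": 0.2, "ax": 0, "ay": 0, "az": 0},
    {"claw": 0, "x": 0.11, "y": 0, "z": 0.3, "ax": 0, "ay": 0, "az": 0},
    {"claw": 0, "x": 0.11, "y": 0, "z": 0.3, "ax": 0, "ay": 0, "az": 0}
  ]
}}

```text
time: 27.9
eef_pos: [0.4912, -0.3461, 0.0033]
tcp_rot: [-0.126, 2.79, 0.019]
contact_force: [-3.8, 1.2, 10.4]
gripper_width: 0.0122
```

```bash
python3 -c "
from h import *
rep()"
```

```text
t 27.90 p [ 0.4912 -0.3461  0.0033] h -174.80 tilt [0.3403 0.0283] F [-3.75  1.25 10.43] T [0.515 0.888 0.053] w 0.0122 j [-44.  23. -33.  20.  15. -47.]
```

Both rings are down: 14 N upward with little added moment. Releasing and withdrawing along the tool axis.

>>> {"method": "play_rows", "body": {
  "motion": [
    {"claw": 0, "x": 0, "y": 0, "z": -0.1, "ax": 0, "ay": 0, "az": 0},
    {"claw": 0.15, "x": 0, "y": 0, "z": -0.1, "ax": 0, "ay": 0, "az": 0},
    {"claw": 0.3, "x": 0, "y": 0, "z": -0.1, "ax": 0, "ay": 0, "az": 0},
    {"claw": 0.45, "x": 0, "y": 0, "z": -0.1, "ax": 0, "ay": 0, "az": 0},
    {"claw": 0.45, "x": 0, "y": 0, "z": -0.1, "ax": 0, "ay": 0, "az": 0}
  ]
}}

```text
time: 28.32
eef_pos: [0.4914, -0.3465, 0.0045]
tcp_rot: [-0.126, 2.79, 0.018]
contact_force: [0.3, 0.5, 0.5]
gripper_width: 0.0382
```

>>> {"method": "play_rows", "body": {
  "motion": [
    {"claw": 0.45, "x": 0, "y": 0, "z": -1, "ax": 0, "ay": 0, "az": 0},
    {"claw": 0.45, "x": 0, "y": 0, "z": -3, "ax": 0, "ay": 0, "az": 0},
    {"claw": 0.45, "x": 0, "y": 0, "z": -6, "ax": 0, "ay": 0, "az": 0},
    {"claw": 0.45, "x": 0, "y": 0, "z": -10, "ax": 0, "ay": 0, "az": 0},
    {"claw": 0.45, "x": 0, "y": 0, "z": -14, "ax": 0, "ay": 0, "az": 0}
  ]
}}

```text
time: 28.73
eef_pos: [0.4426, -0.3496, 0.1373]
tcp_rot: [-0.127, 2.79, 0.02]
contact_force: [0.2, -0.5, 0.0]
gripper_width: 0.0389
```

>>> {"method": "play_rows", "body": {
  "motion": [
    {"claw": 0.45, "x": 2, "y": 0, "z": -2, "ax": 0, "ay": 0, "az": 0},
    {"claw": 0.45, "x": 5, "y": 0, "z": -3, "ax": 0, "ay": 0, "az": 0},
    {"claw": 0.45, "x": 8, "y": 0, "z": -4, "ax": 0, "ay": 0, "az": 0},
    {"claw": 0.45, "x": 11, "y": 0, "z": -5, "ax": 0, "ay": 0, "az": 0},
    {"claw": 0.45, "x": 13, "y": 0, "z": -5, "ax": 0, "ay": 0, "az": 0}
  ]
}}

```text
time: 29.15
eef_pos: [0.3019, -0.3628, 0.1416]
tcp_rot: [-0.126, 2.79, 0.016]
contact_force: [0.5, -1.0, -0.3]
gripper_width: 0.0382
```

```bash
python3 -c "
from h import *
rep()
cap('top','pics/t11.png');cap('scene','pics/s11.png')
d=load('pics/t11.npz');c=load('pics/s11.npz');a=load('pics/top0.npz');b=load('pics/scene0.npz')
A=d['img'][150:290,360:480,::-1];B=c['img'][55:195,150:290,::-1]
cv2.imwrite('pics/c13.png',cv2.resize(np.hstack([A,B]),None,fx=3,fy=3,interpolation=cv2.INTER_CUBIC))
"
```

```text
t 29.15 p [ 0.3019 -0.3628  0.1416] h -174.79 tilt [0.3409 0.0263] F [ 0.52 -1.02 -0.29] T [-0.04   0.337 -0.019] w 0.0382 j [-64.   6. -33.  44.  19. -68.]
```

No picture views are left, so I'll verify with image code.

```bash
python3 -c "
from h import *
d=load('pics/t11.npz');c=load('pics/s11.npz');a=load('pics/top0.npz');b=load('pics/scene0.npz')
for n,x,y in(('top',a,d),('scene',b,c)):
    D=cv2.GaussianBlur(np.abs(x['img'].astype(np.float32)-y['img']).max(2),(5,5),0)
    k,l,st,ce=cv2.connectedComponentsWithStats((D>30).astype(np.uint8))
    print(n,[(st[i].tolist()) for i in range(1,k) if st[i,4]>12])
# spanner in bay: low saturation pixels where the old image was wood
hsv=cv2.cvtColor(cv2.GaussianBlur(d['img'],(3,3),0),cv2.COLOR_RGB2HSV)
m=np.zeros(hsv.shape[:2],np.uint8)
poly=np.array([[376,170],[423,166],[436,272],[387,276]]);cv2.fillPoly(m,[poly],1)
g=(m>0)&(hsv[...,1]<90);ys,xs=np.nonzero(g);print('n',len(xs),xs.min(),xs.max(),ys.min(),ys.max())
for v in range(ys.min(),ys.max()+1,3):
    q=xs[ys==v]; print(v,(q.min(),q.max(),len(q)) if len(q) else '',end=' | ')
"
```

```text
top [[389, 174, 27, 89, 815], [311, 177, 36, 77, 557], [304, 248, 4, 8, 19], [334, 282, 178, 102, 7329], [265, 356, 7, 15, 58], [272, 374, 12, 10, 61]]
scene [[236, 0, 3, 9, 17], [240, 0, 53, 46, 1285], [383, 0, 13, 9, 88], [422, 0, 27, 87, 742], [373, 8, 22, 84, 922], [228, 14, 5, 8, 31], [216, 18, 6, 5, 21], [225, 23, 9, 8, 47], [229, 35, 39, 39, 615], [278, 40, 51, 48, 548], [426, 62, 6, 21, 48], [189, 86, 59, 35, 446], [332, 89, 9, 6, 19], [421, 94, 5, 9, 22], [366, 125, 6, 6, 24], [213, 135, 72, 19, 497]]
n 608 390 414 174 262
174 (np.int64(399), np.int64(399), 1) | 177 (np.int64(392), np.int64(405), 10) | 180 (np.int64(390), np.int64(407), 7) | 183 (np.int64(390), np.int64(407), 8) | 186 (np.int64(390), np.int64(406), 9) | 189 (np.int64(393), np.int64(403), 11) | 192 (np.int64(397), np.int64(402), 6) | 195 (np.int64(399), np.int64(403), 5) | 198 (np.int64(400), np.int64(406), 7) | 201 (np.int64(401), np.int64(406), 6) | 204 (np.int64(401), np.int64(406), 6) | 207 (np.int64(401), np.int64(407), 7) | 210 (np.int64(402), np.int64(407), 6) | 213 (np.int64(402), np.int64(408), 7) | 216 (np.int64(402), np.int64(408), 7) | 219 (np.int64(403), np.int64(408), 6) | 222 (np.int64(403), np.int64(409), 7) | 225 (np.int64(404), np.int64(409), 6) | 228 (np.int64(404), np.int64(409), 6) | 231 (np.int64(404), np.int64(410), 7) | 234 (np.int64(405), np.int64(410), 6) | 237 (np.int64(405), np.int64(410), 6) | 240 (np.int64(405), np.int64(410), 6) | 243 (np.int64(404), np.int64(409), 6) | 246 (np.int64(404), np.int64(408), 5) | 249 (np.int64(402), np.int64(411), 10) | 252 (np.int64(400), np.int64(413), 6) | 255 (np.int64(400), np.int64(414), 6) | 258 (np.int64(400), np.int64(414), 8) | 261 (np.int64(404), np.int64(411), 8) |
```

```bash
python3 -c "
from h import *
d=load('pics/t11.npz')
B=px2w(d,(398.5,182),.018);M=px2w(d,(407,255),.018);print(B,M,np.linalg.norm(B-M),np.degrees(np.arctan2(*(B-M)[[1,0]])))
h1=px2w(d,(403,200),.04);h2=px2w(d,(407.5,239),.04);print('handle yaw',np.degrees(np.arctan2(*(h1-h2)[[1,0]])))
rep(); print(arm.finish_job())"
```

```text
[ 0.57782164 -0.33906448  0.018     ] [ 0.38739466 -0.35487962  0.018     ] 0.1910825869721624 4.747572470612872
handle yaw 4.658760689600194
t 29.25 p [ 0.3012 -0.3616  0.1397] h -175.03 tilt [0.3391 0.0292] F [ 0.17 -0.29 -0.26] T [0.005 0.299 0.002] w 0.0382 j [-64.   6. -33.  44.  18. -68.]
the job is handed in; nothing more can be done
None
```

The nut is tightened, the spanner is lying flat in the wide bay of the tray, and the job is handed in (about 29 s on the robot's clock).

**Tightening:** I worked the nut in three strokes, with two 60° turn-backs off the hexagon.
- It ran down at about 0.3 N m and bit near the end of the second stroke, where the torque rose to about 0.8 N m.
- The last stroke pulled it to roughly 15° past the bite. I estimated this from the spanner's angle, with an uncertainty of about ±3° on where the bite began.
- The torque readings of 0.84, 0.95 and 1.03 N m on that stroke roughly followed the stated 1.5 N m per rad. The last one, after the final 3°, read only 0.89 with the arm held still.

**Tray:** Image code puts the spanner's rings 191 mm apart at bay-floor height (190 mm expected when flat), turned 4.7° along the tray and inside its walls. Comparing first and last top pictures showed no changes beyond the spanner, the arm and its shadow. Part of the bench was hidden behind the arm in the first ones.

**What went wrong or disagreed:**
- **Tool height:** the fingertips stood about 25 mm higher than the reported tool position. The first grasp closed on nothing because of this, and I set heights by feel afterwards.
- **Lift-off:** the ring caught on the nut when I lifted it off after the final pull, reaching about 30 N at the wrist before it came free. I did not re-check the nut afterwards.
- **Spanner tilt:** the spanner was found pitched about 20° in the grip over the tray, probably from that catch. I tilted the tool to level it before setting it down.
- **Final picture:** the limit of 12 views was used up, so I checked the end state numerically and not by eye.

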